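# Free the brake lever from the swing-bolt jig and stow it

## Robot

A 7-joint arm with a two-finger parallel gripper is mounted at the origin on the work surface. World frame = base frame: x ahead of the robot, y to its left, z up, the work surface at z = 0. Lengths are in m, angles in rad, forces in N, time in s.
With the tool pointing down it reaches from about 0.35 to 0.9 m from the base axis. Payload 7.2 kg.
Tool frame: the origin (TCP) lies at the very end of the fingers, on their centre line; the grasp point (between the pads) lies 19 mm behind it; x points along the fingers, z is the direction in which the jaws open and shut, and the axes are right-handed (so a half turn about x gives the same grasp; the last joint's range is limited). The gripper opens to 88 mm and grips with 3 to 60 N. Pads are 20 mm wide; open, the fingers measure 115 mm over their backs; the gripper's body (75 mm by 178 mm) begins 61 mm behind the grasp point.
Start: joints at [-1.325, 0.411, -0.013, 1.596, 0.006, 1.134, -0.082], TCP at [0.193, 0.594, 0.201] pointing down, gripper open.
Joint ranges: [-2.95, 2.95], [-0.29, 1.99], [-1.47, 1.44], [0.14, 2.54], [-1.03, 4.17], [0.13, 1.85], [-2.86, 2.86]. Speed limits (rad/s): [2.39, 2.39, 3.01, 3.01, 3.14, 3.14, 3.14].

## Interface

Orientations are given as [roll, pitch, yaw] about the fixed x, y, z axes, in that order (R = Rz(yaw) Ry(pitch) Rx(roll)).
In Python, from cell import r gives the robot as it stands. The module is installed in compiled form; this text tells all that it offers. Calls block until the motion is done:
- r.goto(position, orientation): joint-space move of the TCP to a pose.
- r.move_linear(position, velocity=0.15, ori=None): straight line of the TCP; ori=None keeps the orientation; velocity is the mean speed in m/s.
- r.movej(angles): joint-space move.
- r.grip(opening, strength=None): opening from 0.0 (shut) to 1.0 (fully open); strength is the grip in N (None keeps the last); returns when the fingers have stopped.
- r.hold(seconds).
- r.inverse_kinematics(position, orientation): joint angles nearest the present ones, or None.
- r.sense(): the state.
- r.read_camera(name): name is "scene" or "side" or "wrist"; returns the picture (400x640x3 uint8, red, green, blue); there is no depth.
- r.camera_model(name): a dict with "fx", "fy", "cx", "cy" (pixels), "dist_coeffs" ([k1, k2, p1, p2, k3] as OpenCV has them; the pictures are not rectified), "view" (4x4, takes a point from world to camera coordinates); the wrist camera has in their place "mount" (4x4, takes a point from camera to tool coordinates, whose origin is the TCP and whose axes are the tool frame's). Camera axes: x right, y down, z forward; pixel columns grow to the right and rows downward; lengths in m; the calibration is good to about 2 mm. A picture is of the moment at which its call begins: read the wrist's pose just before it. camera_model takes no time and is no camera call.
A pose or a line that the arm cannot do raises r.MotionError and nothing moves.
- r.hand_in(): hands the job in, once; it reports no verdict.
Trained networks look in the newest picture that a camera, given by its name, has taken for a name from the list of things; names that differ only in an ending like _2 or _b are one class to them, and where a whole thing is asked for, a point or a joint stands for the part that bears it (a point fixed in the world has none). Each returns a list of dicts, best first, with "confidence" (0 to 1); they miss things now and then, are a little off and sometimes report something else, mostly with a low value. They report only what shows in the picture. A call takes as long as a camera call. They do not tell look-alikes from the thing itself.
- r.trace(query, camera): "pixels" (400x640 bool, what is visible of it) and "pixel" ([column, row] in pixels, amid what is visible of it).
The state is a dict: "time_s": time; "qpos": joint angles; "dq": joint speeds; "tau": joint torques, N m; "position": TCP position; "eef_rot": TCP orientation; "ft_force": force on the tool from outside, world axes, zero at the start; "moment": the same for the moment, N m; "gripper_width": opening from 0.0 (shut) to 1.0 (fully open).
Only numpy, scipy, OpenCV 4.12 (cv2) and the standard library are available. Lean on these libraries where they do the work, as an engineer would, in place of code of your own. Each camera call takes 0.05 s, during which the arm holds its last target.

## Task

The yellow brake lever is clamped in the blue jig: loosen the wing nut counter-clockwise until its washer is well clear of the fork's raised lips, then swing the eyebolt outward out of the fork and leave it lying well over. Lift the lever out by its plain tail, set it down flat on the ledge and let go, then take it again by the forked head and lay it in the green rack, tail in between the walls close to the end wall, flat on the rack's floor with the head outside on the tongue. Do not drop the lever, and leave the bell, sprocket, seat post and tin where they are.

Things in the scene. Friction and masses are not known exactly. Their poses are not given: they have to be found in the camera images.
- jig: Blue fixed jig, 60 wide, 66 mm high. Origin on the ledge; x along the lever to the bolt end, z up. Body spans x -20 to 88 mm. The lever lies in a channel, underside at z 50 mm, steel cheeks up to z 66 on both sides (3 mm play, no finger room); the lever's shoulders keep it from sliding, it leaves straight up only. Its tail sticks out free beyond the -x end (x -20 to -90 mm).
- wing_nut (a joint): Turn of the bare steel wing nut, rad: starts at 0 to 0.4, grows counter-clockwise seen from above (loosening), stops at 3.0. Nut and washer rise 3 mm per rad. Takes about 0.05 N m; stays where left. Under about 2 rad the lips on the fork hold the washer and the eyebolt cannot swing; from 2.4 it is well clear.
- nut_grip (a point): Middle of the wings, on the nut's axis, half-way up; turns with the nut: x along the wings, z up the bolt. Wings 53 span, 9 thick, 24 mm high (12 above, 12 below this point); under them a round boss 16 wide, 7.5 high, then a washer 20 wide, 3 thick. Bolt 8 mm thick. At the start about 87 mm above the ledge, 23 mm above the lever's top.
- eyebolt (a joint): Swing of the eyebolt with its nut, rad: 0 upright in the fork, grows as it swings outward (to jig +x and down), stops at 1.25. Stays where it is left; takes about 1 N at the nut. Well over means 1.0 or more.
- bolt_hinge (a point): Hinge of the eyebolt, 14 mm above the ledge at jig x 72 mm, y 0; hinge axis along jig y. nut_grip lies 73 mm from it up the bolt, plus 3 mm per rad of loosening.
- lever_mid (a point): Centre (half-way up) of the yellow lever, a flat bar 178 long, 14 mm thick, about 0.16 kg. x runs from plain tail (-90 mm) to forked head (+88 mm), z up. Shank x -90 to 40, 16 wide. Head x 40 to 88, 32 wide: solid to 64, then two prongs with an open 12 mm slot between; 3 mm high lips on top at the prong ends. At the start it lies in the jig, x along jig x.
- lever_tail (a point): Middle of the end face of the lever's plain tail, half-way up; axes as lever_mid. A grasp across the 16 mm shank 20 to 25 mm from this end is free in the jig.
- lever_head (a point): Centre of the solid part of the lever's head (52 mm from lever_mid), half-way up; axes as lever_mid. 32 mm across; the place to take it for the rack.
- rack: Green and grey fixed rack. Origin on the ledge; x runs into the trough. Grey floor bar 26 wide, top at z 20 mm: open tongue from x -70 to -10; from -10 to 90 between green walls (26 apart inside, 6 thick, up to z 60), end wall at x 90. Neither the 32 mm head nor fingers fit between the walls. Stowed: lever x points against rack x, tail at rack x about 80 mm.
- rack_in (a point): Centre of the trough's floor between the green walls, 20 mm above the ledge (rack x = +40 mm); axes as the rack.
- bell_center (a point): Brass bell dome, 60 mm diameter, 40 mm high, loose bystander; point on its axis 18 mm above the ledge.
- sprocket_center (a point): Black rear sprocket lying flat, 90 mm diameter, 11 mm high, loose bystander; point on its axis 5 mm above the ledge.
- seatpost_center (a point): Chrome seat post standing upright on a 75 mm square wooden foot, 236 mm tall in all, 27 mm thick with a 50 mm cross tube at the top, loose bystander; point on its axis 120 mm above the ledge.
- tin_center (a point): Red tin, 41 mm diameter, 43 mm high, loose bystander; point at its centre, 21 mm above the ledge.
Not all that is in view belongs to the job. There is more than one size of the jig; the one meant has the size given above.

How it is judged:
On the way, in this order (a step that is already met when the one before it is completed fails the run):
1. the wing nut is loosened (2.2 rad or more) with the eyebolt still upright (value of joint wing_nut above 2.2 rad and value of joint eyebolt below 0.5 rad), for 0.1 s.
2. the eyebolt is swung out of the fork, 0.9 rad or more (value of joint eyebolt above 0.9 rad), for 0.1 s.
3. the lever is lifted clear of the jig (z of lever_mid in the frame of jig above 0.08 m), for 0.05 s.
4. the lever is set down flat on the ledge and let go (height (world z) of lever_mid below 0.012 m and angle between lever_mid's own z axis and vertical below 0.1 rad and contact force between the fingers and lever below 0.1 N), for 0.1 s.
At the end, for the whole second after the job is handed in: Lever at rest flat (0.1 rad, 5 mm) on the rack floor, tail between the green walls within 35 mm of the end wall, head outside on the tongue, in line with the rack within 0.15 rad; eyebolt swung out 0.85 rad or more, wing nut still loosened 2.0 rad or more (x of lever_tail in the frame of rack between 0.055 and 0.0925 m and y of lever_tail in the frame of rack between -0.013 and 0.013 m and z of each of lever_tail, lever_head in the frame of rack below 0.032 m and z of lever_head in the frame of rack above 0.022 m and angle between lever_mid's own z axis and vertical below 0.1 rad and angle between the x axis of lever_mid and the x axis of rack, either way round below 0.15 rad and linear speed of lever below 0.02 m/s and value of joint eyebolt above 0.85 rad and value of joint wing_nut above 2 rad); the robot touches nothing.
It fails at once if the lever is dropped (falls faster than 0.5 m/s out of the fingers) (linear speed of lever above 0.5 m/s and contact force between the fingers and lever below 0.1 N).
It fails at once if a bystander (bell, sprocket, seat post or tin) is moved more than 20 mm (distance of any of bell_center, sprocket_center, seatpost_center, tin_center from where it was at the start of the episode above 0.02 m).
It also fails if it takes over 67 s, if anything falls off the work surface, if the arm or the gripper's body presses on something with over 40 N, if the wrist force passes 120 N, or if a joint passes its speed limit or range.

## Working session

There is one attempt and no reset: what is moved stays moved. The work goes in short steps, each a Python script; the robot and the scene stay as the last script left them, time stands still between calls to the robot, and variables do not carry over. Pictures are saved under pics/ and viewed, and the job is handed in when it is done.

```bash
mkdir -p pics; ls; python3 - <<'E'
from cell import r
import cv2, numpy as np
s=r.sense(); print(s)
for c in ["scene","side","wrist"]:
    im=r.read_camera(c); cv2.imwrite(f"pics/a_{c}.png",im[:,:,::-1])
    m=r.camera_model(c); print(c,m)
E
```

```text
pics
{'time_s': 0.0, 'qpos': array([-1.32519356,  0.41185551, -0.01271074,  1.59702448,  0.00561893,
        1.1342732 , -0.08222316]), 'dq': array([ 0.0009373 , -0.00046597,  0.00145716,  0.00051953,  0.0008231 ,
        0.00250336, -0.00067969]), 'tau': array([-1.77177577e-05, -5.87959528e+01,  6.42156657e-01, -2.91066527e+01,
       -5.36613842e-02,  1.82986620e-02,  1.49030457e-04]), 'position': array([0.19281137, 0.59396916, 0.19984477]), 'eef_rot': array([-3.05919257,  1.5692715 , -1.80219078]), 'ft_force': array([1.09563629, 0.73941882, 0.46335414]), 'moment': array([-0.0126757 ,  0.00351941,  0.05466707]), 'gripper_width': 1.0011170885368503}
scene {'fx': 426.2615173701961, 'fy': 426.2615173701961, 'cx': 321.0162445174896, 'cy': 199.4606052047158, 'dist_coeffs': array([-0.07796855,  0.        ,  0.        ,  0.        ,  0.        ]), 'view': array([[-0.35971675,  0.93279444,  0.02232478,  0.27766257],
       [ 0.58884833,  0.24550949, -0.77005372, -0.25137417],
       [-0.72378278, -0.26385531, -0.63758832,  1.58163081],
       [ 0.        ,  0.        ,  0.        ,  1.    
[... 308 characters left out ...]
, -0.79191366,  0.16546944],
       [ 0.07881929, -0.78821748, -0.61032838,  0.97488741],
       [ 0.        ,  0.        ,  0.        ,  1.        ]])}
wrist {'fx': 340.5664818103458, 'fy': 340.5664818103458, 'cx': 322.8740145139491, 'cy': 199.20949589968657, 'dist_coeffs': array([-0.00647491,  0.        ,  0.        ,  0.        ,  0.        ]), 'mount': array([[ 1.09928093e-03, -3.00170613e-01,  9.53884896e-01,
        -1.83169308e-01],
       [ 8.34482882e-04, -9.53884865e-01, -3.00171565e-01,
         8.37657303e-02],
       [ 9.99999048e-01,  1.12597349e-03, -7.98100200e-04,
         9.94531286e-04],
       [ 0.00000000e+00,  0.00000000e+00,  0.00000000e+00,
         1.00000000e+00]])}
```

View pics/a_scene.png

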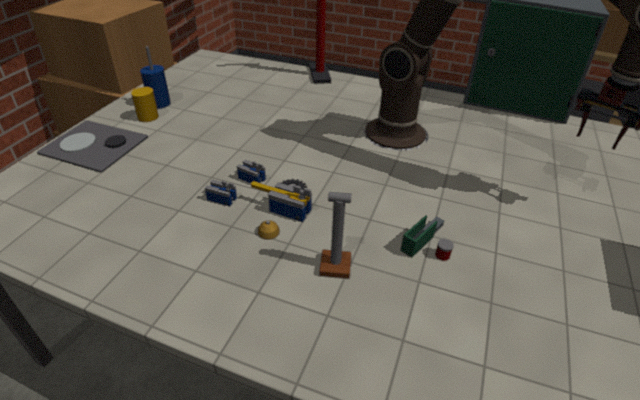

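View pics/a_side.png

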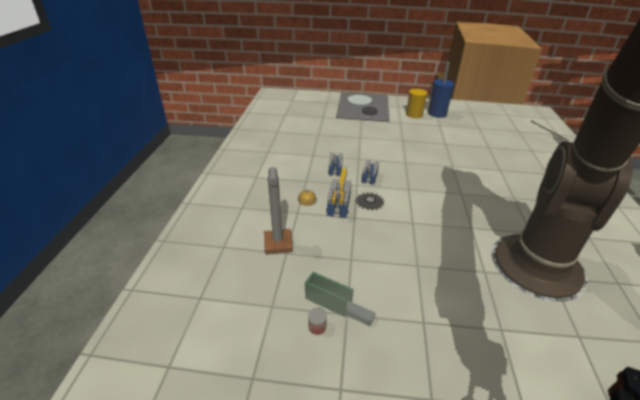

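View pics/a_wrist.png

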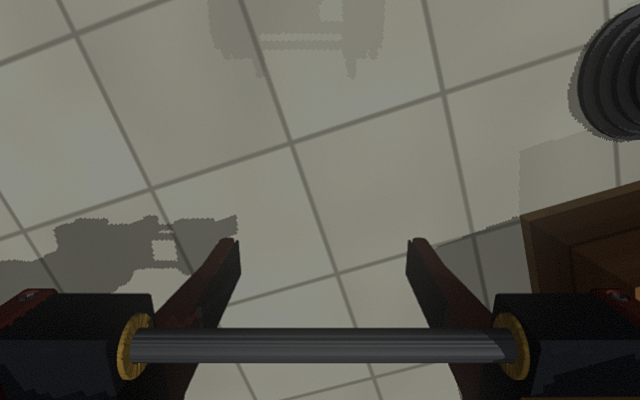

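The scene view shows three blue jigs. The one at about (290,200) holds the yellow lever, and two small ones at (250,172) and (221,192) are empty. I also see the bell (269,229), sprocket (292,186), seat post (337,240), rack (422,235) and tin (445,249).

```bash
cat > h.py <<'E'
from cell import r
import cv2, numpy as np
from scipy.spatial.transform import Rotation as R
def Rm(e): return R.from_euler('xyz',e).as_matrix()
class Cam:
    def __init__(s,name,pose=None):
        m=r.camera_model(name); s.K=np.array([[m['fx'],0,m['cx']],[0,m['fy'],m['cy']],[0,0,1]]); s.d=np.array(m['dist_coeffs'])
        if name=='wrist':
            T=np.eye(4); T[:3,:3]=Rm(pose['eef_rot']); T[:3,3]=pose['position']
            s.V=np.linalg.inv(T@m['mount'])
        else: s.V=m['view']
    def proj(s,P):
        P=np.atleast_2d(P).astype(float); rv,_=cv2.Rodrigues(s.V[:3,:3])
        return cv2.projectPoints(P,rv,s.V[:3,3],s.K,s.d)[0][:,0]
    def ray(s,px):
        n=cv2.undistortPoints(np.array([[px]],float),s.K,s.d)[0,0]
        d=s.V[:3,:3].T@np.array([n[0],n[1],1]); o=-s.V[:3,:3].T@s.V[:3,3]; return o,d/np.linalg.norm(d)
    def plane(s,px,z):
        o,d=s.ray(px); return o+d*(z-o[2])/d[2]
def tri(obs):
    A=np.zeros((3,3));b=np.zeros(3)
    for c,px in obs:
        o,d=c.ray(px);M=np.eye(3)-np.outer(d,d);A+=M;b+=M@o
    p=np.linalg.solve(A,b)
    return p,[np.round(c.proj(p)[0]-px,1) for c,px in obs]
def snap(name,fn,crop=None,scale=1):
    s=r.sense(); im=r.read_camera(name); cv2.imwrite(f'pics/{fn}_raw.png',im[:,:,::-1])
    return s,im
def save(im,fn,crop=None,scale=1):
    if crop: x0,y0,x1,y1=crop; im=im[y0:y1,x0:x1]
    cv2.imwrite(f'pics/{fn}.png',cv2.resize(np.ascontiguousarray(im[:,:,::-1]),None,fx=scale,fy=scale,interpolation=cv2.INTER_CUBIC))
def down(th):
    """tool pointing down, z (jaw) axis at angle th in world xy"""
    x=np.array([0,0,-1.]);z=np.array([np.cos(th),np.sin(th),0]);y=np.cross(z,x)
    return R.from_matrix(np.stack([x,y,z],1)).as_euler('xyz')
E
python3 - <<'E'
from h import *
ims={c:r.read_camera(c) for c in('scene','side')}
cs={c:Cam(c) for c in ims}
for q in ['jig','wing_nut','lever_mid','rack','bell_center','sprocket_center','seatpost_center','tin_center']:
    for c in ims:
        for o in r.trace(q,c)[:4]:
            print(q,c,np.round(o['pixel'],1),round(o['confidence'],2),o['pixels'].sum(),np.round(cs[c].plane(o['pixel'],0.02),3))
save(ims['scene'],'b_scene',(180,130,480,300),2.6)
save(ims['side'],'b_side',(250,130,410,350),2.7)
E
```

```text
jig scene [220.9 190.1] 0.65 621 [ 0.571 -0.397  0.02 ]
jig scene [290.3 205.3] 0.64 1174 [ 0.555 -0.178  0.02 ]
jig scene [252.2 168.3] 0.63 550 [ 0.437 -0.364  0.02 ]
jig side [338.8 199.5] 0.89 606 [ 0.554 -0.187  0.02 ]
jig side [336.3 164.4] 0.72 288 [ 0.58  -0.393  0.02 ]
jig side [372.  171.4] 0.68 328 [ 0.453 -0.365  0.02 ]
wing_nut scene [304.  194.3] 0.56 126 [ 0.494 -0.161  0.02 ]
wing_nut scene [258.3 162.7] 0.45 64 [ 0.402 -0.36   0.02 ]
lever_mid scene [278.7 189.6] 0.71 306 [ 0.503 -0.239  0.02 ]
lever_mid side [341.4 180.6] 0.62 153 [ 0.554 -0.293  0.02 ]
rack scene [416.9 235.3] 0.63 942 [0.539 0.183 0.02 ]
rack side [336.2 297.4] 0.81 1790 [0.529 0.189 0.02 ]
bell_center scene [265.8 226.7] 0.58 365 [ 0.662 -0.202  0.02 ]
bell_center side [308.4 194.9] 0.73 195 [ 0.651 -0.198  0.02 ]
sprocket_center scene [293.5 181.9] 0.61 123 [ 0.451 -0.214  0.02 ]
sprocket_center scene [276.3 191.2] 0.28 251 [ 0.513 -0.243  0.02 ]
sprocket_center side [340.2 190.7] 0.7 179 [ 0.553 -0.235  0.02 ]
sprocket_center side [370.7 197.5] 0.58 363 [ 0.455 -0.212  0.02 ]
seatpost_center scene [337.5 251.9] 0.66 1614 [0.676 0.007 0.02 ]
seatpost_center scene [302.9 192.8] 0.61 131 [ 0.489 -0.167  0.02 ]
seatpost_center side [274.7 230.3] 0.56 1270 [ 0.72 -0.02  0.02]
seatpost_center side [366.6 199.9] 0.31 375 [ 0.468 -0.197  0.02 ]
tin_center scene [443.7 249.6] 0.84 244 [0.565 0.259 0.02 ]
tin_center side [314.5 321.1] 0.63 423 [0.57  0.259 0.02 ]
tin_center side [336.  193.6] 0.42 76 [ 0.565 -0.217  0.02 ]
```

View pics/b_scene.png

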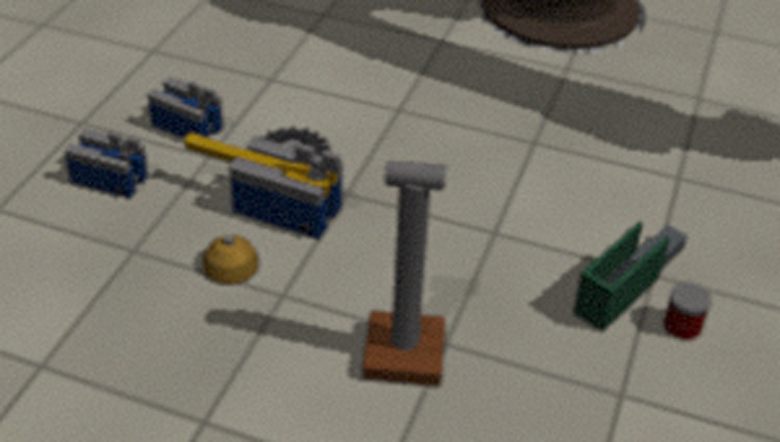

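View pics/b_side.png

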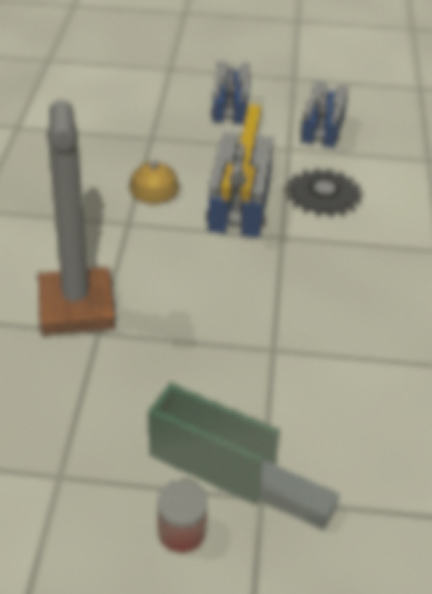

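```bash
python3 - <<'E'
from h import *
s=r.sense(); M=Rm(s['eef_rot']); print(np.round(M,2))
for P,name in [((0.42,0.16,0.33),'rack'),((0.5,-0.16,0.3),'jig')]:
  for th in [0,np.pi/2,np.pi,-np.pi/2]:
    q=r.inverse_kinematics(P,down(th)); print(name,round(th,2),None if q is None else np.round(q,2))
E
```

```text
[[-0.   -0.95  0.31]
 [ 0.    0.31  0.95]
 [-1.    0.   -0.  ]]
rack 0 [-0.97 -0.01  0.5   1.82  0.01  1.33 -0.47]
rack 1.57 [-0.75 -0.    0.28  1.81  0.    1.33  1.1 ]
rack 3.14 [-0.61  0.01  0.14  1.8  -0.    1.33  2.67]
rack -1.57 [-1.05 -0.02  0.58  1.82  0.01  1.33 -2.05]
jig 0 [-0.63  0.23  1.03  1.74 -0.21  1.29  0.46]
jig 1.57 [-0.64  0.24  1.05  1.74 -0.21  1.29  2.03]
jig 3.14 [-0.77  0.33  1.28  1.74 -0.32  1.32 -2.56]
jig -1.57 [-0.71  0.27  1.16  1.74 -0.26  1.3  -1.06]<sys>:0: UserWarning: Gimbal lock detected. Setting third angle to zero since it is not possible to uniquely determine all angles.
```

```bash
python3 - <<'E'
from h import *
r.movej([-0.36,0.0,0,1.8,0,1.34,1.2])
s,im=snap('wrist','c1'); print(s['position'],s['eef_rot'],s['time_s'])
for q in ['rack','tin_center']:
    for o in r.trace(q,'wrist')[:3]: print(q,np.round(o['pixel']),round(o['confidence'],2),o['pixels'].sum())
r.movej([0.3,0.1,0,1.75,0,1.29,1.87])
s,im=snap('wrist','c2'); print(s['position'],s['eef_rot'],s['time_s'])
np.save('c2.npy',s,allow_pickle=True)
for q in ['jig','wing_nut','lever_mid']:
    for o in r.trace(q,'wrist')[:3]: print(q,np.round(o['pixel']),round(o['confidence'],2),o['pixels'].sum())
E
```

```text
[0.42993174 0.1110636  0.33346491] [-1.04703182  1.56953995  0.51426141] 3.05
rack [381. 220.] 0.7 3225
tin_center [418. 232.] 0.92 487
tin_center [100. 238.] 0.3 1515
[ 0.45326391 -0.18922908  0.30917729] [-1.50412998  1.56905189  0.06758425] 4.3583
jig [203. 160.] 0.71 2345
jig [334. 222.] 0.7 3279
jig [188. 243.] 0.56 2206
wing_nut [360. 242.] 0.97 472
wing_nut [218. 168.] 0.67 234
wing_nut [626. 234.] 0.64 754
lever_mid [304. 228.] 0.8 1726
```

View pics/c1_raw.png

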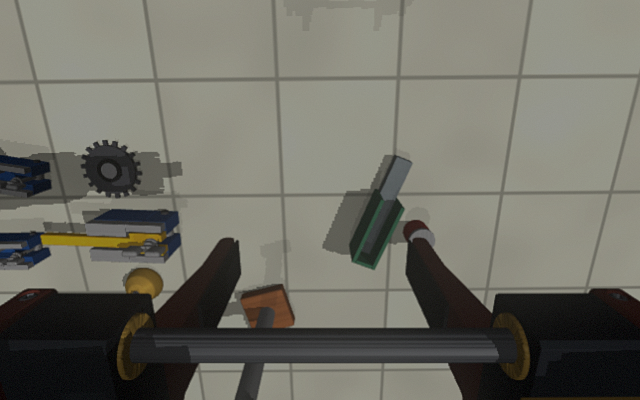

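View pics/c2_raw.png

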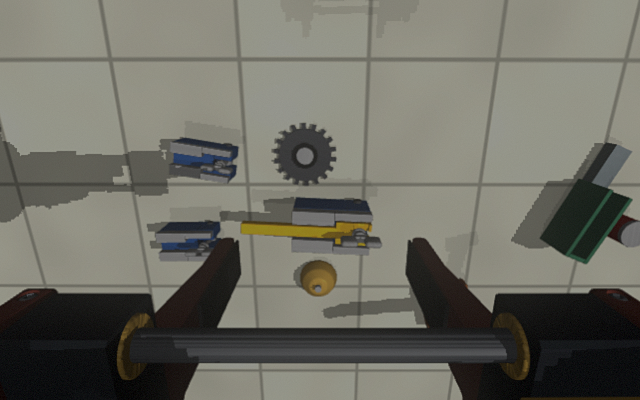

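```bash
python3 - <<'E'
from h import *
r.goto((0.54,-0.19,0.24),down(0))
s,im=snap('wrist','c3'); print(s['position'],s['eef_rot'],s['qpos'],s['time_s'])
np.save('c3.npy',s,allow_pickle=True)
for q in ['wing_nut','lever_mid']:
    for o in r.trace(q,'wrist')[:3]: print(q,np.round(o['pixel']),round(o['confidence'],2),o['pixels'].sum())
save(im,'c3z',(200,60,440,260),3.3)
save(cv2.imread('pics/c2_raw.png')[:,:,::-1],'c2z',(225,180,425,300),4)
E
```

```text
[ 0.54001758 -0.18990655  0.24017042] [-0.29905589  1.57060371 -0.29775111] [ 0.15747827  0.28797981  0.121818    1.68219295 -0.03743188  1.17349656
  0.29011365] 5.9667
wing_nut [340. 127.] 0.83 579
wing_nut [260. 282.] 0.72 215
wing_nut [359. 306.] 0.55 218
lever_mid [333. 179.] 0.75 2515<sys>:0: UserWarning: Gimbal lock detected. Setting third angle to zero since it is not possible to uniquely determine all angles.
```

View pics/c3_raw.png

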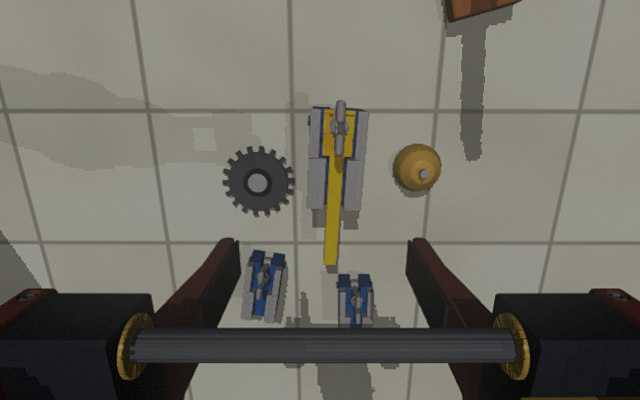

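View pics/c2z.png

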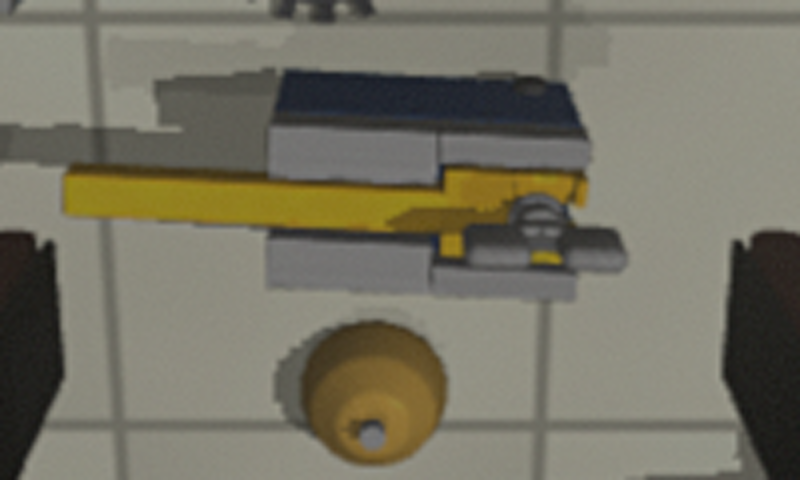

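View pics/c3z.png

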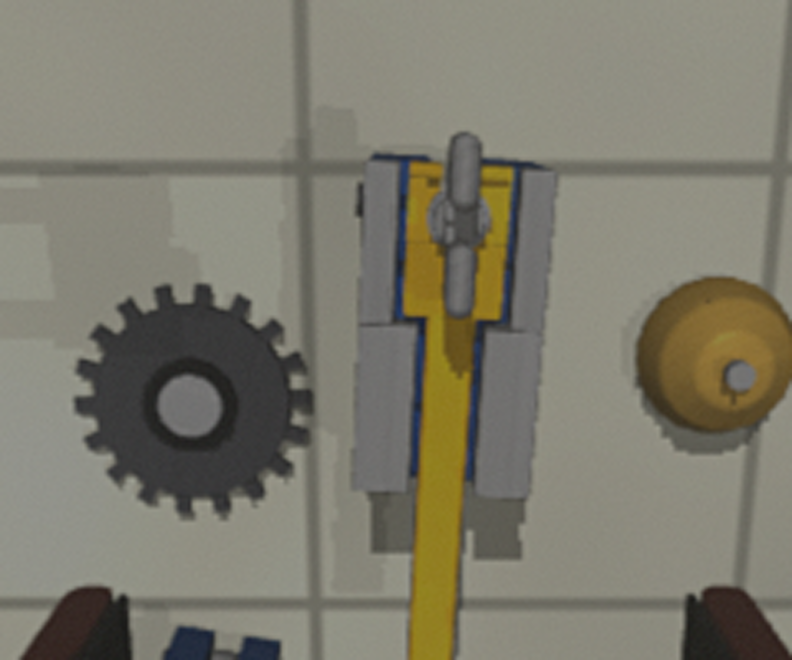

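```bash
python3 - <<'E'
from h import *
c2=Cam('wrist',np.load('c2.npy',allow_pickle=True).item());c3=Cam('wrist',np.load('c3.npy',allow_pickle=True).item())
f3=lambda x,y:((x+.5)/3.3-.5+200,(y+.5)/3.3-.5+60)
f2=lambda x,y:((x+.5)/4-.5+225,(y+.5)/4-.5+180)
pts={'A':((272,125),(352,489)),'B':((590,140),(365,163)),'C':((268,288),(530,497)),'D':((575,300),(555,170)),
'wing+':((627,253),(466,134)),'wing-':((468,245),(459,316)),}
P={}
for k,(a,b) in pts.items():
    p,e=tri([(c2,f2(*a)),(c3,f3(*b))]); P[k]=p; print(k,np.round(p,4),e)
p,e=tri([(c2,f2(63,195)),(c3,(331,264.5))]);print('tail',np.round(p,4),e)
print('len',[np.linalg.norm(P[a]-P[b])for a,b in('AB','CD','AC','BD')])
for k in ('A','B','C','D'):
    print(k, np.round(c2.plane(f2(*pts[k][0]),.066),4),np.round(c3.plane(f3(*pts[k][1]),.066),4))
print('tail at .057', c2.plane(f2(63,195),.057),c3.plane((331,264.5),.057))
E
```

```text
A [ 0.5212 -0.2298  0.0638] [array([ 0.2, -0.1]), array([0.1, 0.2])]
B [ 0.5266 -0.1232  0.0631] [array([ 0.3, -0.1]), array([0.2, 0.4])]
C [ 0.5816 -0.2328  0.063 ] [array([ 0.2, -0.1]), array([0.1, 0.2])]
D [ 0.5858 -0.1255  0.063 ] [array([ 0.5, -0.3]), array([0.3, 0.7])]
wing+ [ 0.5564 -0.1136  0.0885] [array([ 0.1, -0.1]), array([0.1, 0.2])]
wing- [ 0.5549 -0.1658  0.0867] [array([-0.4,  0.3]), array([-0.3, -0.6])]
tail [ 0.5494 -0.3034  0.0576] [array([-0.,  0.]), array([-0. , -0.1])]
len [np.float64(0.10673430478561236), np.float64(0.1074413326095607), np.float64(0.06049443930510122), np.float64(0.05927586700851907)]
A [ 0.5206 -0.2299  0.066 ] [ 0.5212 -0.2288  0.066 ]
B [ 0.5257 -0.1241  0.066 ] [ 0.5265 -0.1227  0.066 ]
C [ 0.5803 -0.2328  0.066 ] [ 0.5811 -0.2315  0.066 ]
D [ 0.5847 -0.1266  0.066 ] [ 0.5851 -0.1246  0.066 ]
tail at .057 [ 0.54956632 -0.30344246  0.057     ] [ 0.54944822 -0.30375785  0.057     ]
```

The jig measures 107 x 60 mm with its top at 63–66 mm, and it holds the lever, so (338,225) in c2 is the right one; the two at (203,160) and (188,243) are too small. The nut is at (0.5555, -0.1395, 0.087), with its wings nearly along jig x. Next I grip it.

```bash
python3 - <<'E' 2>/dev/null
from h import *
N=np.array([.5555,-.1395]); th=-0.03
r.grip(0.5,25)
r.goto((*N,0.14),down(th))
r.move_linear((*N,0.078),0.1)
s=r.sense();print(np.round(s['position'],4),np.round(s['qpos'],3),np.round(s['ft_force'],1),s['time_s'])
r.grip(0.0,25)
s=r.sense();print(s['gripper_width']*88,np.round(s['ft_force'],1),np.round(s['moment'],2),s['time_s'])
s,im=snap('wrist','d1')
E
```

```text
[ 0.556  -0.1399  0.0787] [ 0.097  0.456  0.085  1.854 -0.05   0.833  0.177] [0.  0.8 0.6] 8.2333
0.4399743463029193 [-0.4  0.2 -0.5] [-0.05  0.07 -0.01] 9.025
```

View pics/d1_raw.png

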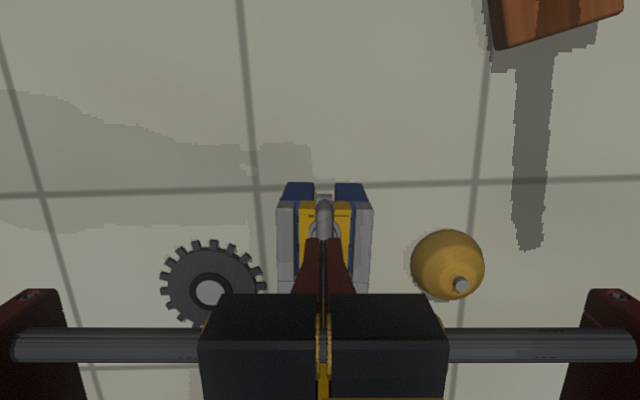

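```bash
python3 - <<'E' 2>/dev/null
from h import *
im=r.read_camera('wrist'); s=r.sense()
save(im,'d2',(250,170,400,300),5)
c=Cam('wrist',s); print(c.proj([s['position'],[.5555,-.1395,.1],[.5555,-.1395,.087]]),s['gripper_width'],s['position'])
im=r.read_camera('side'); save(im,'d3',(280,130,400,230),6)
E
```

```text
[[323.82404009 241.79466713]
 [323.88234356 259.39156611]
 [323.82685549 248.52967198]] 0.006096772763062359 [ 0.55551842 -0.13950581  0.07798423]
```

View pics/d2.png

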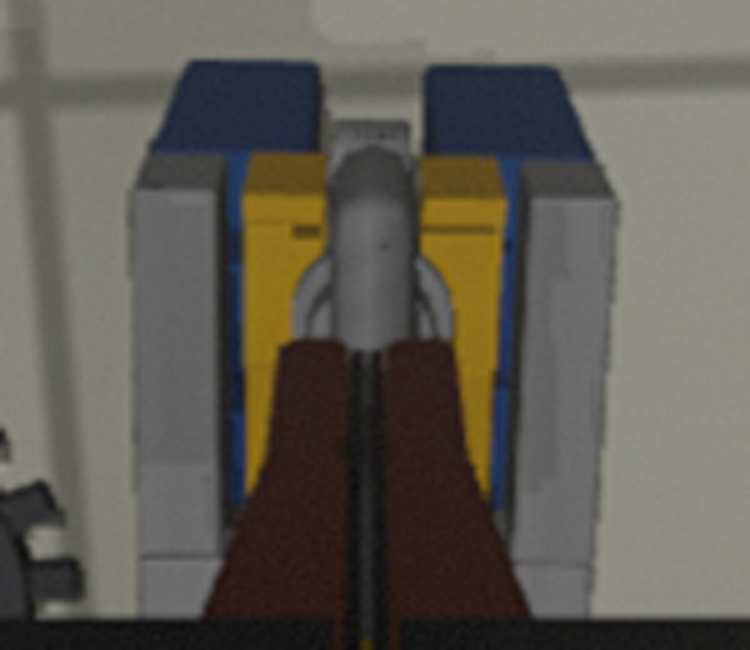

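View pics/d3.png

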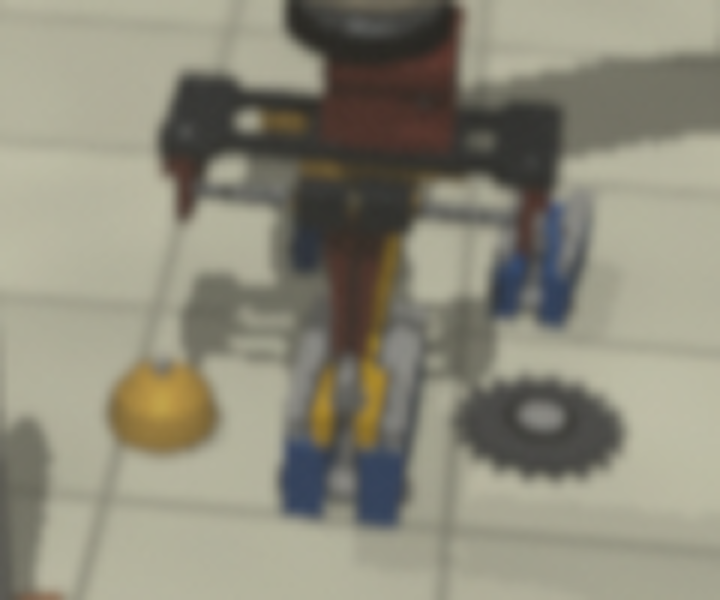

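```bash
python3 - <<'E' 2>/dev/null
from h import *
s=r.sense(); c=Cam('wrist',s)
for n,p in dict(wp=(.5564,-.1136,.0885),wm=(.5549,-.1658,.0867),B=(.5266,-.1232,.066),D=(.5858,-.1255,.066)).items(): print(n,c.proj(p))
r.grip(0.35,25)
s,im=snap('wrist','d4'); save(im,'d4',(230,150,420,300),4.2);print(s['gripper_width'])
E
```

```text
wp [[324.21179976 205.72689904]]
wm [[324.13381541 289.15454257]]
B [[275.47586518 210.21476976]]
D [[373.00012771 211.11980449]]
0.35198345603689307
```

View pics/d4.png

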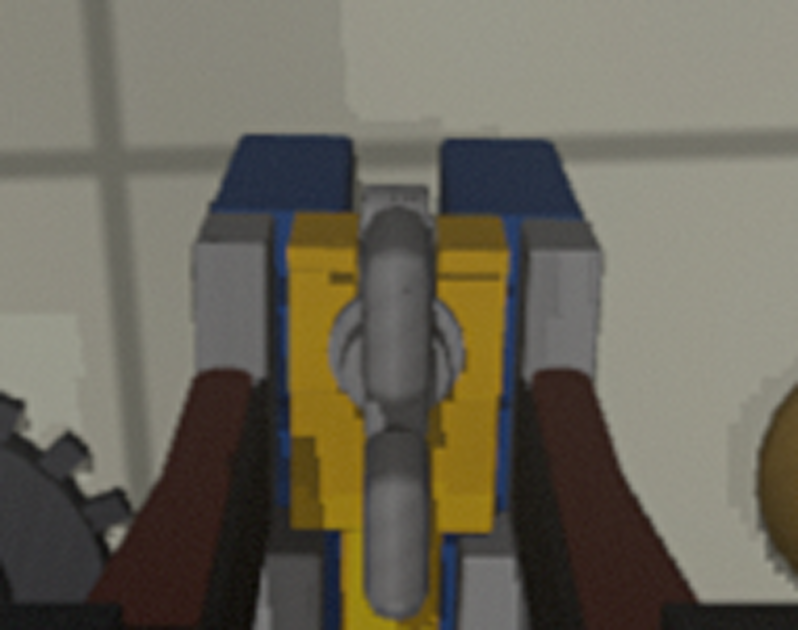

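```bash
python3 - <<'E' 2>/dev/null
from h import *
s=r.sense(); M=Rm(s['eef_rot']); print(s['position'],M.round(2), s['time_s'])
for n,crop in (('side',(300,140,380,220)),('scene',(260,140,350,220))):
    im=r.read_camera(n).copy(); c=Cam(n)
    o=s['position']; g=.0155
    pts=[o+M@np.array([x,0,z]) for x in(0,-.02) for z in(-g,g)]
    sc=7; big=cv2.resize(im[crop[1]:crop[3],crop[0]:crop[2]],None,fx=sc,fy=sc,interpolation=cv2.INTER_CUBIC)
    for i,p in enumerate(c.proj(pts)):
        q=((p-np.array(crop[:2])+.5)*sc-.5).astype(int); cv2.circle(big,tuple(int(v) for v in q),4,(255,0,0) if i<2 else (0,255,0),-1)
    cv2.imwrite(f'pics/e_{n}.png',big[:,:,::-1])
E
```

```text
[ 0.55552825 -0.13951197  0.07798716] [[ 0.    0.03  1.  ]
 [-0.    1.   -0.03]
 [-1.   -0.    0.  ]] 9.8833
```

View pics/e_side.png

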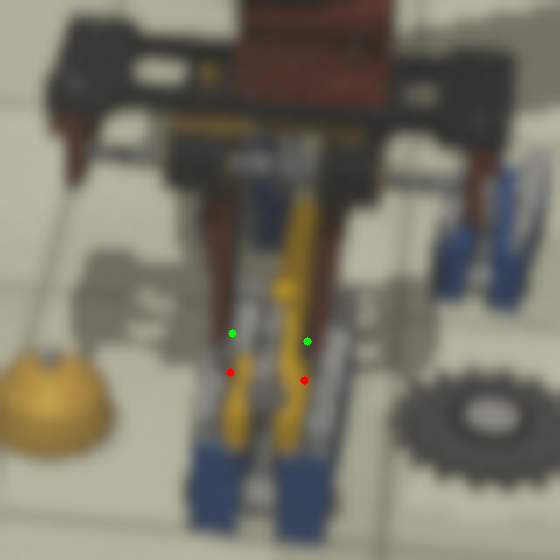

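View pics/e_scene.png

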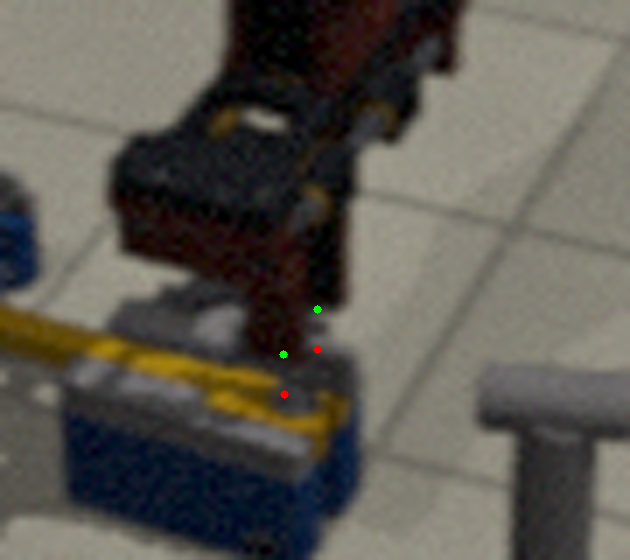

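Both fixed views show the real fingertips at the green marks, about 19–20 mm behind the reported TCP (red). The fingers therefore closed above the wings. The wrist view gives the same offset, 18.6 mm. I'll treat the tip as TCP − 19 mm and lower accordingly, watching the forces.

```bash
python3 - <<'E' 2>/dev/null
from h import *
N=[.5555,-.1395]
r.grip(0.45,25)
r.move_linear((*N,0.060),0.05)
s=r.sense();print(np.round(s['position'],4),np.round(s['ft_force'],1))
r.grip(0.0,25)
s=r.sense();print(s['gripper_width']*88,np.round(s['position'],4),np.round(s['ft_force'],1),np.round(s['moment'],2),s['time_s'])
s,im=snap('wrist','d5'); save(im,'d5',(230,150,420,300),4.2)
E
```

```text
[ 0.5552 -0.1395  0.0595] [ 0.2  0.6 -0.7]
8.747563904099502 [ 0.5561 -0.1395  0.0602] [ 1.  -0.5 -1. ] [-0.07 -0.35 -0.02] 11.4583
```

View pics/d5.png

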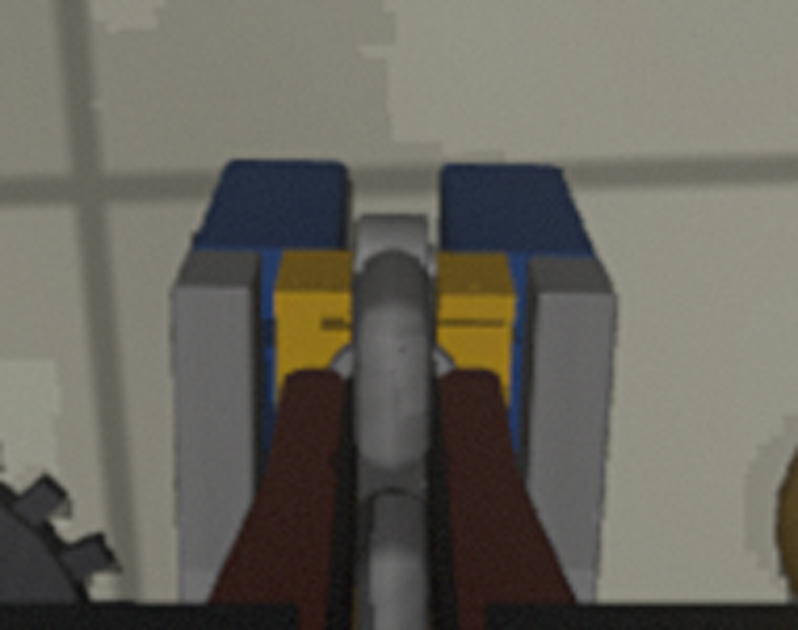

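The fingers now hold the wings: the width reads 8.7 mm and both lobes show between the pads. I turn the nut.

```bash
python3 - <<'E' 2>/dev/null
from h import *
s=r.sense();q0=s['qpos'].copy();print(q0.round(3))
P=np.array([.5555,-.1395,.0600]);th0=-.03
r.grip(0.0,30)
end=2.80-q0[6]; n=9
for i in range(1,n+1):
    a=end*i/n
    pos=P+[0,0,.003*a]
    try: r.goto(pos,down(th0+a))
    except r.MotionError as e: print('ME',e);break
    s=r.sense(); print(round(a,2),s['qpos'][6].round(3),np.round(s['position'],4),np.round(s['ft_force'],1),s['moment'].round(2),round(s['gripper_width']*88,2),s['time_s'])
s,im=snap('wrist','f1')
E
```

```text
[ 0.099  0.481  0.082  1.867 -0.053  0.795  0.179]
0.29 0.424 [ 0.5558 -0.1395  0.061 ] [2.7 0.1 1. ] [ 0.05 -0.58  0.04] 8.64 12.075
0.58 0.671 [ 0.5556 -0.1396  0.0619] [ 1.6 -0.6  1.9] [-0.04 -0.49  0.02] 8.68 12.425
0.87 0.921 [ 0.5555 -0.1397  0.0627] [1.5 0.1 1.6] [-0.17 -0.35  0.  ] 8.62 12.775
1.16 1.172 [ 0.5555 -0.1397  0.0635] [ 1.  -0.5  3.5] [-0.28 -0.27  0.05] 9.11 13.125
1.46 1.423 [ 0.5554 -0.1397  0.0644] [ 1.5 -0.8  3.2] [-0.43 -0.21  0.04] 8.65 13.475
1.75 1.675 [ 0.5555 -0.1398  0.0652] [ 0.8 -1.8  3.4] [-0.48 -0.24  0.03] 8.53 13.825
2.04 1.928 [ 0.5555 -0.1397  0.0661] [ 1.1 -2.3  3.5] [-0.59 -0.22 -0.  ] 9.08 14.175
2.33 2.18 [ 0.5556 -0.1398  0.067 ] [ 1.2 -2.4  3.3] [-0.76 -0.36  0.06] 8.9 14.525
2.62 2.432 [ 0.5557 -0.1397  0.0679] [ 1.9 -2.9  3.6] [-0.78 -0.45  0.05] 8.78 14.875
```

View pics/f1_raw.png

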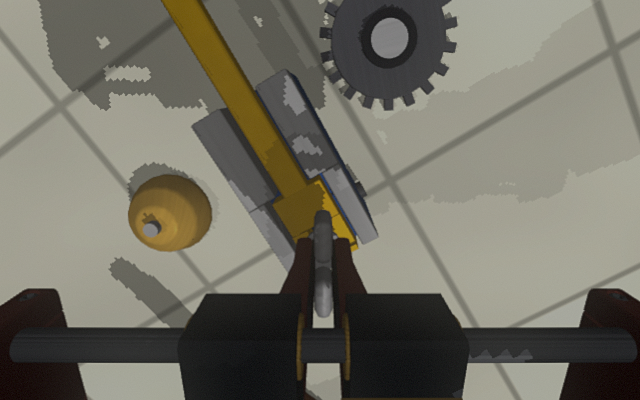

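```bash
python3 - <<'E' 2>/dev/null
from h import *
P=np.array([.5555,-.1395,.0600])
for a in (2.75,2.86):
    r.goto(P+[0,0,.003*a],down(-.03+a)); s=r.sense(); print(s['qpos'][6].round(3),np.round(s['ft_force'],1),s['moment'].round(2),s['time_s'])
r.grip(0.45)
r.move_linear(P+[0,0,.06],.15)
ex=np.array([.044,.999]);ex/=np.linalg.norm(ex)
start=P[:2]+ex*(-.055)
r.goto((*start,.115),down(-.044))
r.grip(0.0,25)
s,im=snap('wrist','g1'); print(s['position'],s['time_s'])
E
```

```text
2.546 [ 2.4 -2.7  3.3] [-0.93 -0.59  0.03] 15.175
2.642 [ 3.5 -3.2  2.3] [-0.99 -0.78  0.  ] 15.425
[ 0.55310045 -0.19443924  0.11502371] 19.4417
```

View pics/g1_raw.png

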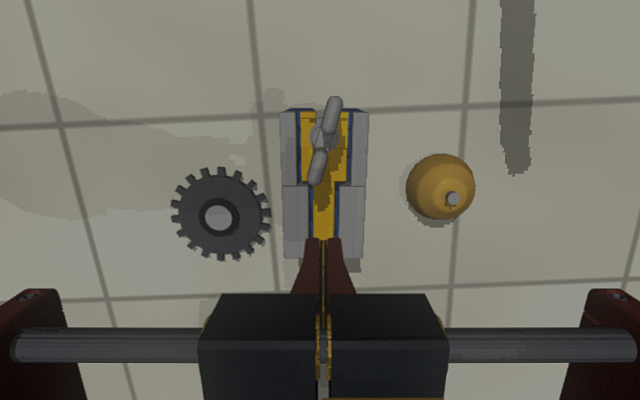

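```bash
python3 - <<'E' 2>/dev/null
from h import *
N=np.array([.5555,-.1395])
ex=np.array([.044,.999]);ex/=np.linalg.norm(ex)
S=.083;U=.0235
def tcp(f,off=0):
    x=S*np.sin(f)-U*np.cos(f)-.010+off; z=.014+S*np.cos(f)+U*np.sin(f)
    return np.array([*(N+ex*x),z-.019])
for f in (0,.3,.6,.8,1.0,1.15):
    r.move_linear(tcp(f,-.004 if f==0 else 0),.12 if f==0 else .1); s=r.sense(); print(f,np.round(s['position'],4),np.round(s['ft_force'],1),s['time_s'])
for c in('side','scene'):
    s,im=snap(c,'h_'+c)
    save(im,'h_'+c,(300,140,380,220) if c=='side' else (260,140,350,220),7)
E
```

```text
0 [ 0.5538 -0.177   0.078 ] [ 0.3 -0.9  0. ] 19.9833
0.3 [ 0.5555 -0.1471  0.0817] [ 0.4  0.  -0.5] 20.4333
0.6 [ 0.5562 -0.1218  0.0766] [0.6 0.5 0.2] 20.8417
0.8 [ 0.5568 -0.1058  0.0694] [ 0.1 -0.5  1. ] 21.1667
1.0 [ 0.5572 -0.0915  0.0591] [ 1.2 -1.   0.1] 21.4917
1.15 [ 0.5576 -0.0827  0.0498] [-0.1 -0.2 -0.1] 21.775
```

View pics/h_side.png

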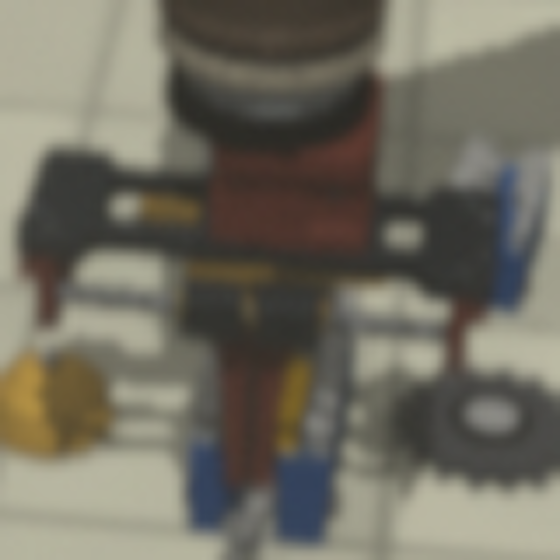

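View pics/h_scene.png

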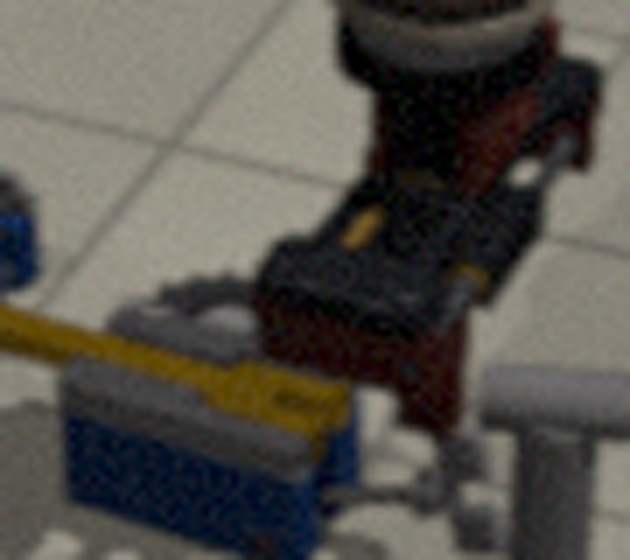

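```bash
python3 - <<'E' 2>/dev/null
from h import *
N=np.array([.5555,-.1395])
ex=np.array([.044,.999]);ex/=np.linalg.norm(ex)
S=.083;U=.0235
def tcp(f,off=0):
    x=S*np.sin(f)-U*np.cos(f)-.010+off; z=.014+S*np.cos(f)+U*np.sin(f)
    return np.array([*(N+ex*x),z-.019])
r.move_linear(tcp(1.21),.05); s=r.sense(); print(np.round(s['position'],4),np.round(s['ft_force'],1),s['time_s'])
r.move_linear(s['position']+[0,0,.09],.25)
s,im=snap('wrist','i1');np.save('i1.npy',s,allow_pickle=True)
# go above tail at once
L=np.array([.5519,-.211]); T=L+ex*(-.0685)
r.grip(0.5,60)
r.goto((*T,.10),down(-.044))
s,im=snap('wrist','i2');np.save('i2.npy',s,allow_pickle=True);print(s['position'],s['time_s'])
s,im=snap('side','i3')
save(im,'i3',(300,140,380,220),7)
E
```

```text
[ 0.558  -0.08    0.0461] [ 0.4 -0.2 -0.1] 22.125
[ 0.54958734 -0.27747016  0.10008392] 24.3333
```

View pics/i1_raw.png

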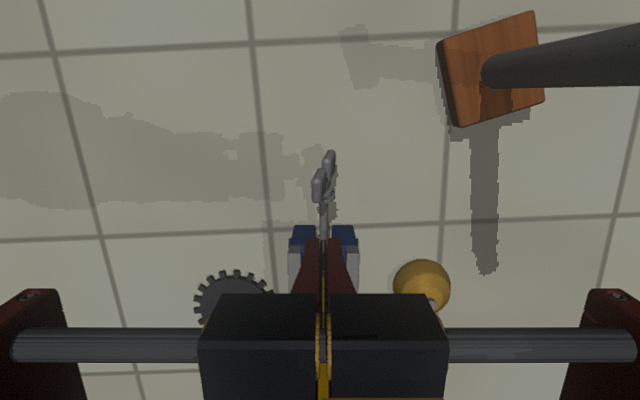

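View pics/i2_raw.png

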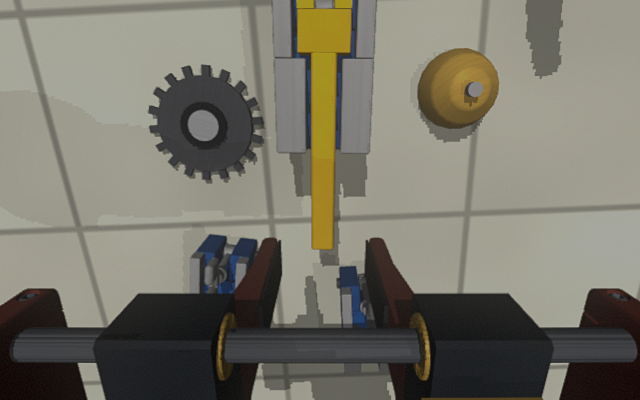

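View pics/i3.png

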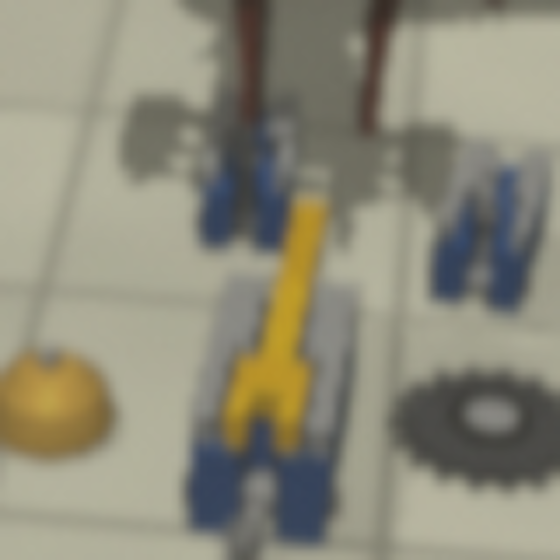

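```bash
python3 - <<'E' 2>/dev/null
from h import *
i1=np.load('i1.npy',allow_pickle=True).item();c=Cam('wrist',i1)
N=np.array([.5555,-.1395]);ex=np.array([.044,.999])
for f in(.9,1.0,1.1,1.2,1.25):
    h=np.array([*N,.014]); d=np.array([*(ex*np.sin(f)),np.cos(f)]); print(f,c.proj([h+d*.0815,h+d*.0935]).round(0).tolist())
save(cv2.imread('pics/i1_raw.png')[:,:,::-1],'i1z',(270,120,380,250),6)
i2=np.load('i2.npy',allow_pickle=True).item();c=Cam('wrist',i2)
print('tail end',c.plane((322,248),.064), c.plane((322,237),.064),'shank mid at y=-.28', c.plane((322.5,200),.064))
r.move_linear((.5500,-.2800,.021),.12)
s=r.sense();print(np.round(s['position'],4),np.round(s['ft_force'],1),s['time_s'])
r.grip(0,60)
s=r.sense();print(s['gripper_width']*88,np.round(s['position'],4),np.round(s['ft_force'],1),s['moment'].round(2),s['time_s'])
E
```

```text
0.9 [[323.0, 198.0], [323.0, 189.0]]
1.0 [[323.0, 190.0], [323.0, 180.0]]
1.1 [[323.0, 183.0], [323.0, 171.0]]
1.2 [[323.0, 177.0], [323.0, 164.0]]
1.25 [[323.0, 174.0], [323.0, 161.0]]
tail end [ 0.54750942 -0.29870478  0.064     ] [ 0.54786912 -0.29026201  0.064     ] shank mid at y=-.28 [ 0.54936257 -0.26314354  0.064     ]
[ 0.5505 -0.2801  0.0216] [-0.4 -0.2  0.2] 25.2417
15.474257138905983 [ 0.5501 -0.2801  0.0213] [ 0.2 -0.2  1.7] [-0.05  0.15 -0.  ] 25.8
```

View pics/i1z.png

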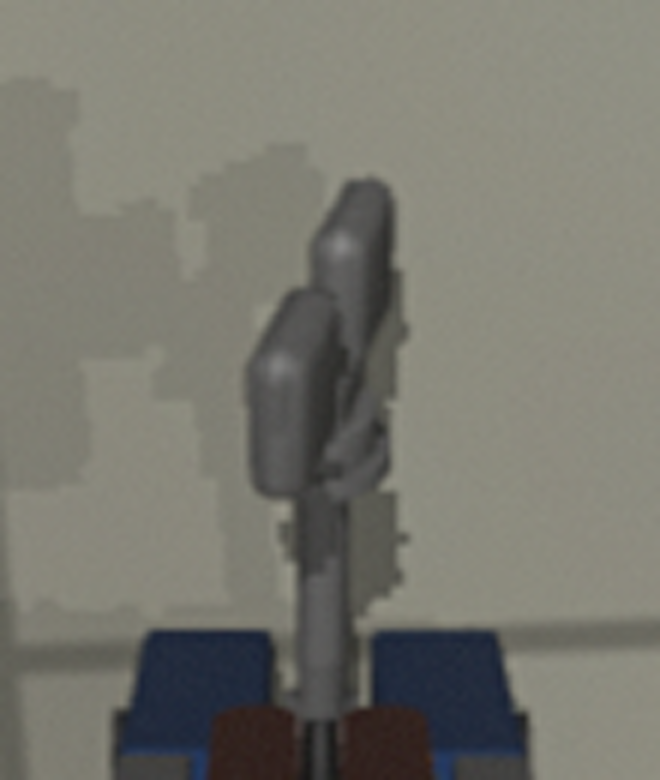

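```bash
python3 - <<'E' 2>/dev/null
from h import *
r.move_linear((.5500,-.2800,.095),.1)
s=r.sense();print(s['gripper_width']*88,np.round(s['position'],4),np.round(s['ft_force'],1),s['moment'].round(2),s['time_s'])
s,im=snap('wrist','j1');s2,im2=snap('side','j2')
save(im2,'j2',(290,120,390,220),6)
save(cv2.imread('pics/c1_raw.png')[:,:,::-1],'c1z',(320,140,450,280),5)
save(cv2.imread('pics/c2_raw.png')[:,:,::-1],'c2r',(500,130,640,280),5)
E
```

```text
15.680355411153197 [ 0.5495 -0.2798  0.0944] [-0.3  0.4 -1.4] [-0.13  0.13  0.03] 26.6917
```

View pics/j1_raw.png

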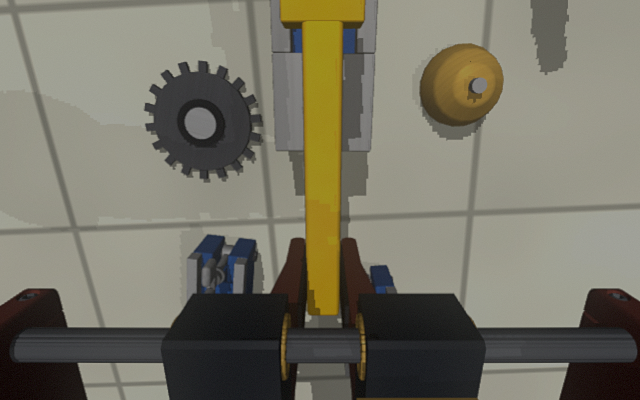

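View pics/j2.png

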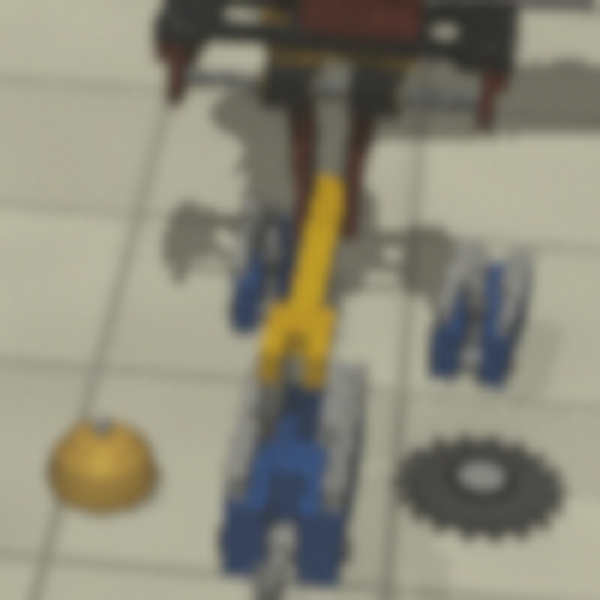

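View pics/c1z.png

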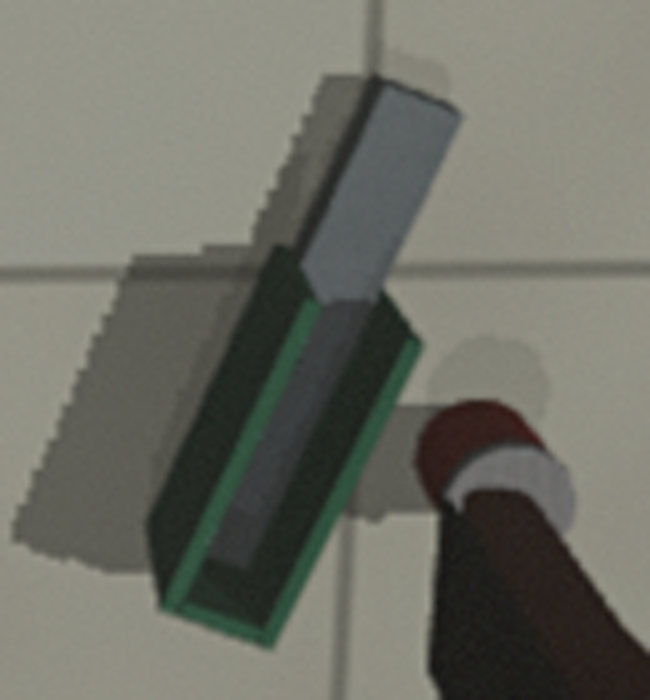

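View pics/c2r.png

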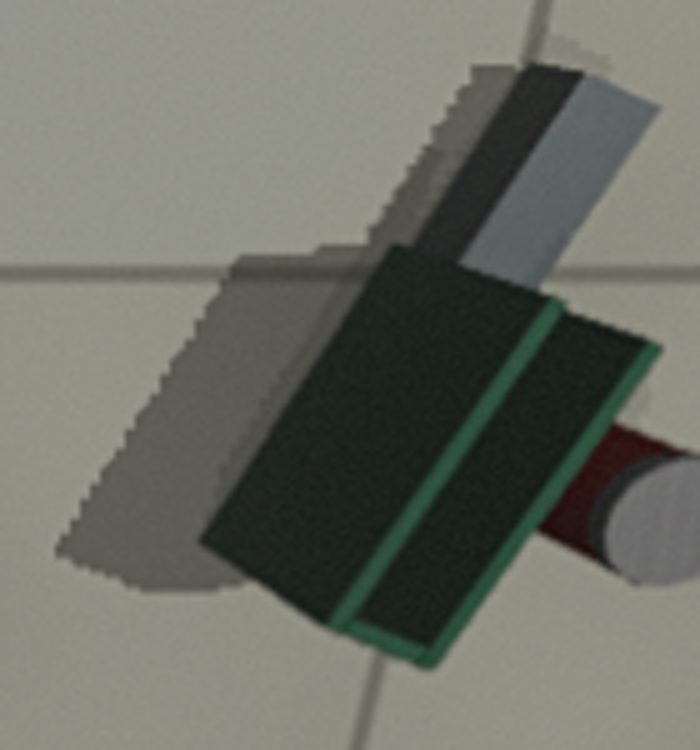

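```bash
python3 - <<'E' 2>/dev/null
from h import *
c1=Cam('wrist',dict(position=np.array([0.42993174,0.1110636,0.33346491]),eef_rot=[-1.04703182,1.56953995,0.51426141]))
c2=Cam('wrist',np.load('c2.npy',allow_pickle=True).item())
f=lambda ox,oy:(lambda p:((p[0]+.5)/5-.5+ox,(p[1]+.5)/5-.5+oy))
f1=f(320,140);f2=f(500,130)
pts=dict(T1=((383,82),(585,73),.02),T2=((460,115),(660,107),.02),W1=((303,298),(546,300),.06),W2=((422,345),(662,347),.06),E1=((162,607),(330,628),.06),E2=((270,648),(430,668),.06))
P={}
for k,(a,b,z) in pts.items():
    p,e=tri([(c1,f1(a)),(c2,f2(b))]);P[k]=p;print(k,p.round(4),e[0],c1.plane(f1(a),z).round(4),c2.plane(f2(b),z).round(4))
n=lambda a,b:np.linalg.norm(P[a]-P[b]).round(4)
print(n('T1','T2'),n('W1','W2'),n('E1','E2'),n('W1','E1'),n('W2','E2'))
tm=(P['T1']+P['T2'])/2;em=(P['E1']+P['E2'])/2;d=(em-tm)[:2];print(tm,em,np.linalg.norm(d),np.arctan2(d[1],d[0]))
E
```

```text
T1 [0.4377 0.2184 0.0199] [0.  0.2] [0.4374 0.2184 0.02  ] [0.438  0.2184 0.02  ]
T2 [0.4473 0.2416 0.0206] [-0. -0.] [0.4474 0.2417 0.02  ] [0.4474 0.2421 0.02  ]
W1 [0.4924 0.1911 0.0576] [0.  0.3] [0.4911 0.1907 0.06  ] [0.4922 0.1892 0.06  ]
W2 [0.5058 0.2254 0.0585] [-0.  -0.1] [0.5054 0.2251 0.06  ] [0.5052 0.2239 0.06  ]
E1 [0.5882 0.1527 0.0596] [0.  0.3] [0.5876 0.1527 0.06  ] [0.5884 0.1526 0.06  ]
E2 [0.6023 0.1857 0.0582] [-0.  -0.2] [0.6016 0.1854 0.06  ] [0.601 0.184 0.06 ]
0.0251 0.0368 0.0359 0.1033 0.1044
[0.4424813  0.22999799 0.02024374] [0.59524212 0.16920463 0.05891854] 0.16441319964906173 -0.37875029024582224
```

Gripping that low leaves the real fingertips 10 mm below the lever, which is no good for a set-down. I put it back in the jig, regrip higher (tips just above its underside), and lift again.

```bash
python3 - <<'E' 2>/dev/null
from h import *
r.move_linear((.5500,-.2800,.0225),.1)
s=r.sense();print(np.round(s['position'],4),np.round(s['ft_force'],1),s['time_s'])
r.grip(0.26,60)
r.move_linear((.5500,-.2800,.0345),.1)
r.grip(0,60)
s=r.sense();print(s['gripper_width']*88,np.round(s['position'],4),np.round(s['ft_force'],1),s['time_s'])
r.move_linear((.5500,-.2800,.100),.12)
s=r.sense();print(s['gripper_width']*88,np.round(s['position'],4),np.round(s['ft_force'],1),s['moment'].round(2),s['time_s'])
s,im=snap('wrist','k1');s2,im2=snap('side','k2')
save(im2,'k2',(290,120,390,220),6)
E
```

```text
[ 0.5504 -0.2802  0.0227] [ 0.2  0.1 -1.2] 27.6667
15.389531154593671 [ 0.55   -0.28    0.0343] [ 0.3 -0.5  0.4] 28.6
15.147930074359161 [ 0.5495 -0.2798  0.0994] [-0.4  0.1 -1.8] [-0.15  0.07  0.04] 29.3
```

View pics/k1_raw.png

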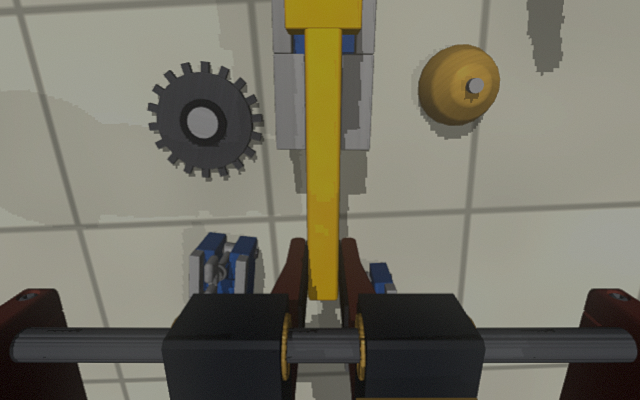

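View pics/k2.png

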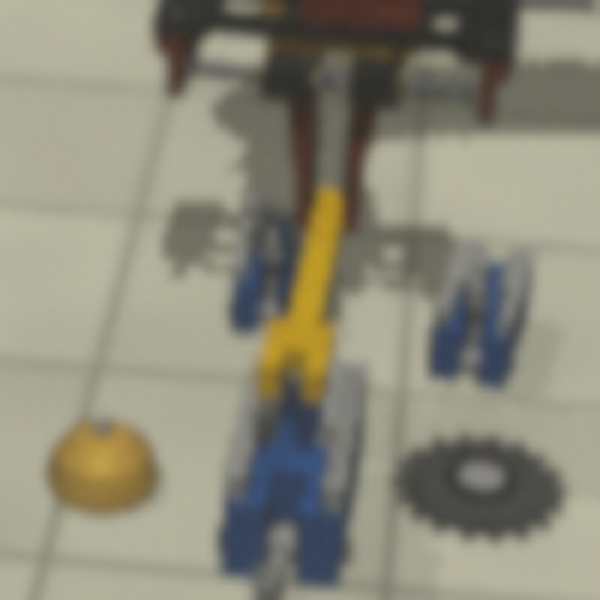

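```bash
python3 - <<'E' 2>/dev/null
from h import *
th=1.192
r.goto((.502,.025,.11),down(th))
s=r.sense();print(s['qpos'].round(2),np.round(s['position'],4),np.round(s['ft_force'],1),round(s['gripper_width']*88,2),s['time_s'])
r.move_linear((.502,.025,.012),.12)
for z in (.0,-.006,-.010,-.013,-.0155):
    r.move_linear((.502,.025,z),.06); s=r.sense(); print(z,np.round(s['position'],4),np.round(s['ft_force'],1),s['moment'].round(2),s['time_s'])
    if s['ft_force'][2]>12: break
s,im=snap('scene','l1'); save(im,'l1',(260,130,420,240),5)
s,im=snap('wrist','l2')
E
```

```text
[ 0.11  0.33 -0.31  1.97  0.13  0.86  0.92] [0.5025 0.0236 0.1099] [-0.  -0.5 -1.4] 15.09 30.5833
0.0 [ 5.017e-01  2.500e-02 -3.000e-04] [-0.5  0.9 -1.1] [-0.05 -0.02  0.02] 31.9
-0.006 [ 0.5017  0.025  -0.0064] [ 0.5  0.5 -0.8] [-0.09 -0.11 -0.02] 32.15
-0.01 [ 0.5018  0.025  -0.0102] [-0.1 -0.5 -1.4] [-0.04 -0.09  0.01] 32.4
-0.013 [ 0.5019  0.025  -0.0132] [-0.1 -0.5 -0.9] [-0.09 -0.09 -0.03] 32.65
-0.0155 [ 0.5022  0.025  -0.0155] [ 0.6  0.4 -0.5] [-0.11 -0.1   0.02] 32.9
```

View pics/l1.png

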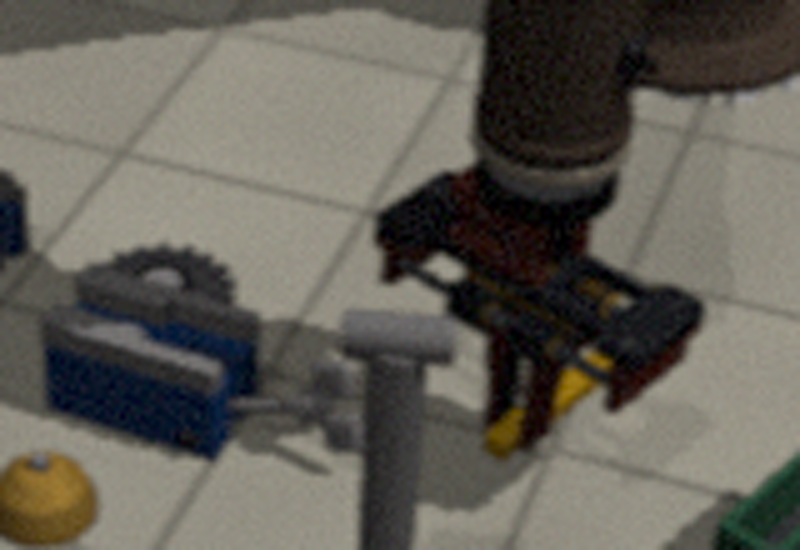

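View pics/l2_raw.png

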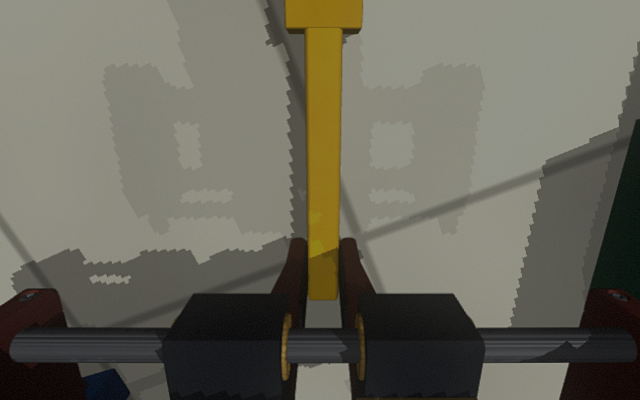

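```bash
python3 - <<'E' 2>/dev/null
from h import *
z=-.0155
while z>-.0245:
    z-=.001
    r.move_linear((.502,.025,z),.03); s=r.sense(); print(round(z,4),np.round(s['position'],4),np.round(s['ft_force'],1),s['moment'].round(2),s['time_s'])
    if s['ft_force'][2]>3.5: break
E
```

```text
-0.0165 [ 0.5021  0.025  -0.0157] [-2.6 -0.5 10.9] [-0.06  0.68 -0.05] 33.25
```

```bash
python3 - <<'E' 2>/dev/null
from h import *
r.grip(0.4,60)
s=r.sense();print(np.round(s['position'],4),np.round(s['ft_force'],1),s['time_s'])
r.move_linear((.502,.025,.07),.2)
u=np.array([-.929,.370]); 
H=np.array([.502,.025])-u*.0  # grip pt
V=np.array([.502,.025])+u*.075
r.goto((*V,.12),down(1.192))
s,im=snap('wrist','m1');np.save('m1.npy',s,allow_pickle=True);print(s['qpos'].round(2),s['position'],s['time_s'])
for q in ['lever_mid']:
    for o in r.trace(q,'wrist')[:2]: print(np.round(o['pixel']),o['confidence'],o['pixels'].sum())
E
```

```text
[ 0.5019  0.025  -0.0166] [-0.1 -0.3 -0.2] 33.775
[ 0.08  0.21 -0.35  2.11  0.1   0.84  0.86] [0.43174426 0.05268908 0.11941058] 34.8083
[322. 166.] 0.9 4090
[ 90. 294.] 0.42 3986
```

View pics/m1_raw.png

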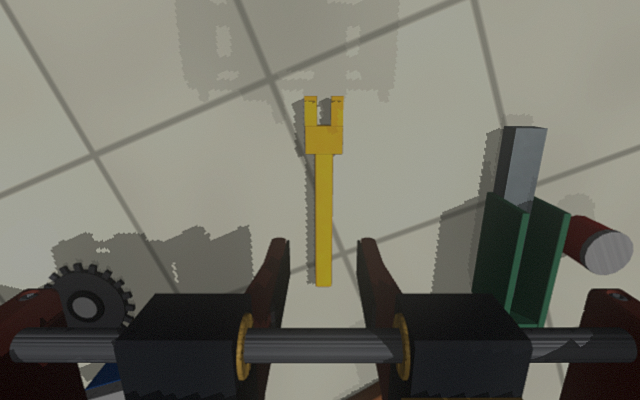

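The lever lies flat on the ledge: prongs at (311,97) and (337,97), head from (324,126) to (324,154), tail at (324,287). I compute its pose.

```bash
python3 - <<'E' 2>/dev/null
from h import *
c=Cam('wrist',np.load('m1.npy',allow_pickle=True).item())
save(cv2.imread('pics/m1_raw.png')[:,:,::-1],'m1z',(270,85,380,300),3.6)
T=c.plane((323.5,287),.012);A=c.plane((324,154),.014);B=c.plane((324,126),.014)
E=c.plane((323.5,97),.014)
print(T,A,B,E); print(np.linalg.norm(T-A),np.linalg.norm(T-B),np.linalg.norm(T-E)); d=(B-T);print(np.arctan2(d[1],d[0]))
E
```

```text
[0.52259133 0.01802504 0.012     ] [0.40123851 0.06647696 0.014     ] [0.37942114 0.07509456 0.014     ] [0.35774765 0.08321883 0.014     ]
0.13068318062250475 0.15413835806348092 0.17727850707740908
2.7622823949579383
```

View pics/m1z.png

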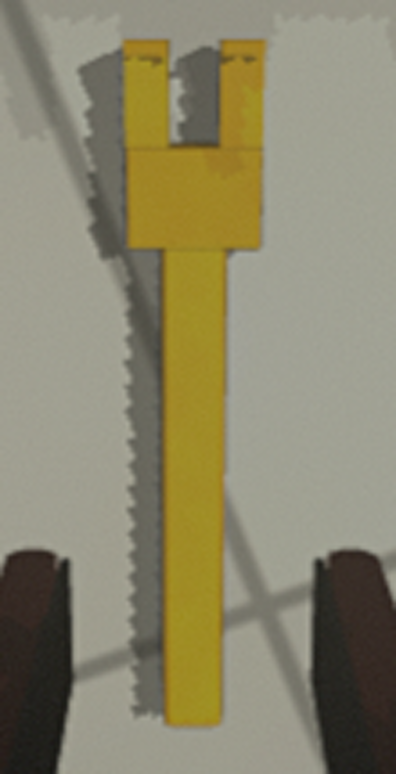

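```bash
python3 - <<'E' 2>/dev/null
from h import *
H=(.3907,.0706)
r.grip(0.55,60)
r.goto((*H,.03),down(1.192))
r.move_linear((*H,-.0155),.08)
s=r.sense();print(np.round(s['position'],4),np.round(s['ft_force'],1),s['time_s'])
r.grip(0,60)
s=r.sense();print(s['gripper_width']*88,np.round(s['position'],4),np.round(s['ft_force'],1),s['time_s'])
r.move_linear((*H,.085),.12)
s,im=snap('wrist','n1');np.save('n1.npy',s,allow_pickle=True);print(s['gripper_width']*88,s['position'],s['ft_force'].round(1),s['moment'].round(2),s['qpos'].round(2),s['time_s'])
s,im=snap('side','n2');save(im,'n2',(300,190,460,320),4)
E
```

```text
[ 0.3912  0.0707 -0.0151] [ 0.2 -0.  -0.4] 36.55
31.45517651313419 [ 0.391   0.0705 -0.0151] [-0.8 -0.8  6.4] 36.9667
31.54509018528366 [0.39019053 0.07046205 0.08445932] [-0.6  0.  -1.2] [ 0.06  0.07 -0.01] [ 0.04  0.21 -0.38  2.22  0.12  0.73  0.77] 37.9583
```

View pics/n1_raw.png

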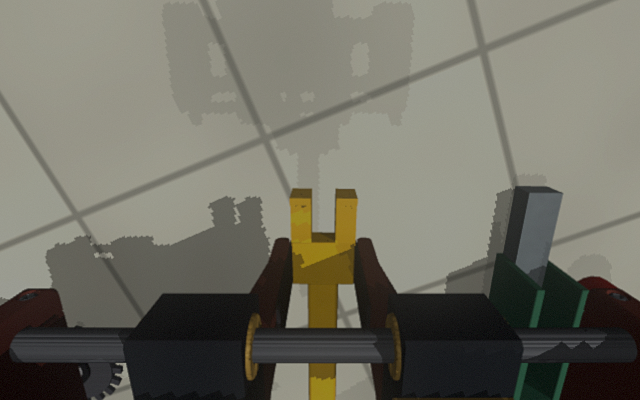

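View pics/n2.png

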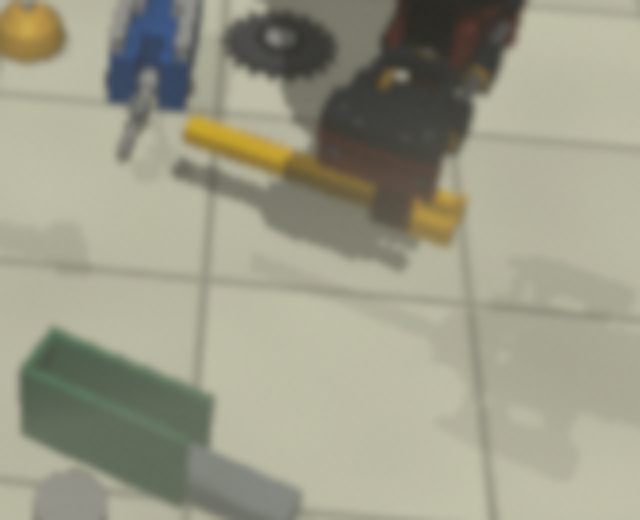

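```bash
python3 - <<'E' 2>/dev/null
from h import *
o=down(1.192)
r.move_linear((.4473,.2281,.085),.15,ori=o)
s,im=snap('wrist','o1');np.save('o1.npy',s,allow_pickle=True);print(s['position'],s['ft_force'].round(1),s['qpos'].round(2),s['time_s'])
s,im=snap('side','o2');save(im,'o2',(270,240,420,350),5)
s,im=snap('scene','o3');save(im,'o3',(370,180,480,280),6)
E
```

```text
[0.44709344 0.22700386 0.08487807] [-0.7 -0.3 -0.7] [-0.24  0.38 -0.41  1.99  0.2   0.81  0.43] 39.325
```

View pics/o1_raw.png

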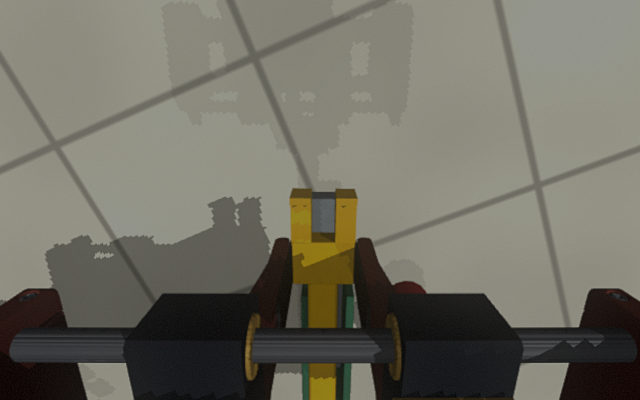

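View pics/o2.png

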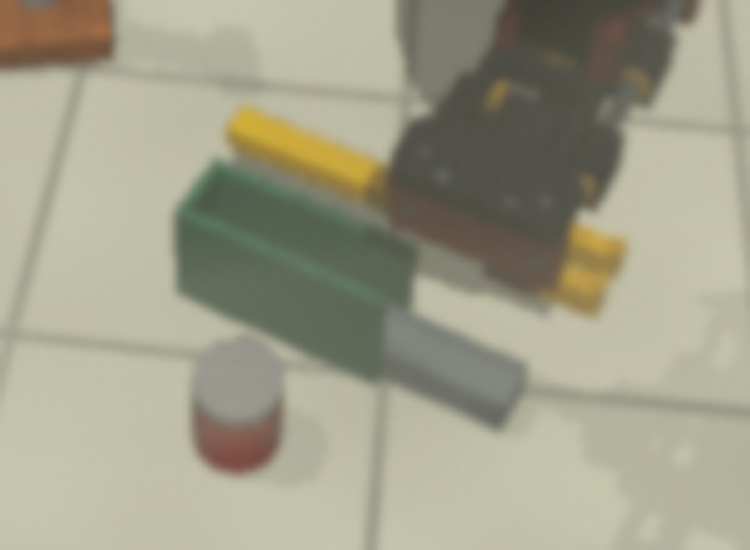

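View pics/o3.png

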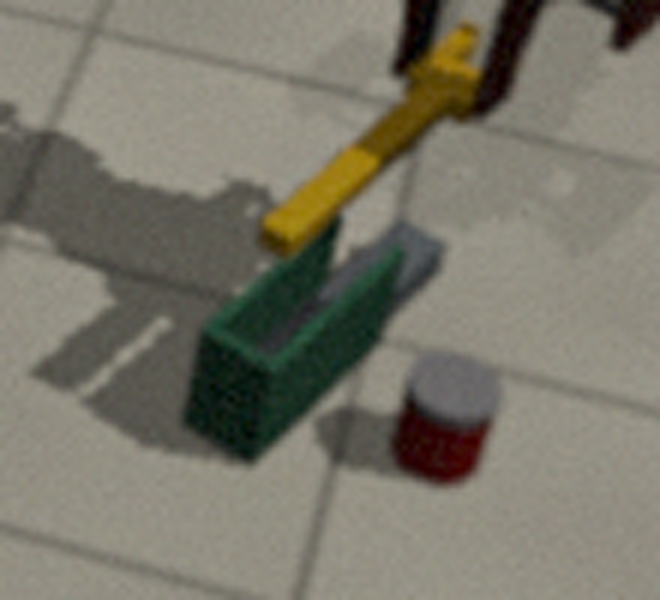

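```bash
python3 - <<'E' 2>/dev/null
from h import *
s,im=snap('wrist','p1');np.save('p1.npy',s,allow_pickle=True);print(s['position'],s['time_s'])
save(im,'p1',(270,180,380,400),3.5)
c=Cam('wrist',s)
o=np.array([.5068,.2044]);ex=np.array([.929,-.370]);ey=np.array([.370,.929])
for x,y,z in [(-.01,-.013,.06),(-.01,-.019,.06),(-.01,.013,.06),(-.01,.019,.06),(.04,-.013,.06),(.04,-.019,.06),(.04,.013,.06),(.04,.019,.06),(-.07,-.013,.02),(-.07,.013,.02)]:
    print(x,y,c.proj([*(o+ex*x+ey*y),z])[0].round(1))
E
```

```text
[0.44730621 0.22722774 0.08509978] 39.475
-0.01 -0.013 [304.5 296.6]
-0.01 -0.019 [296.  296.6]
-0.01 0.013 [341.4 296.6]
-0.01 0.019 [349.9 296.6]
0.04 -0.013 [305.6 354.4]
0.04 -0.019 [297.6 354.4]
0.04 0.013 [340.3 354.4]
0.04 0.019 [348.3 354.4]
-0.07 -0.013 [306.  198.4]
-0.07 0.013 [340.  198.5]
```

View pics/p1.png

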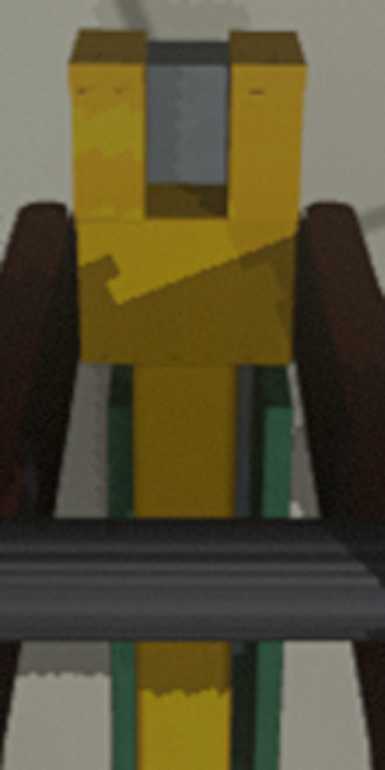

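```bash
python3 - <<'E' 2>/dev/null
from h import *
X=(.4483,.2300)
r.move_linear((*X,.085),.05)
for z in (.045,.025,.012,.008):
    r.move_linear((*X,z),.08); s=r.sense(); print(z,np.round(s['position'],4),np.round(s['ft_force'],1),s['moment'].round(2),s['time_s'])
    if abs(s['ft_force']).max()>8: break
s,im=snap('side','q1');save(im,'q1',(270,240,420,350),5)
s,im=snap('scene','q2');save(im,'q2',(370,180,480,280),6)
E
```

```text
0.045 [0.4483 0.2301 0.045 ] [-0.2  0.3 -1.2] [0.06 0.09 0.01] 40.425
0.025 [0.4481 0.2299 0.0248] [-0.   1.5 -0.6] [ 0.03  0.03 -0.04] 40.825
0.012 [0.448  0.2299 0.0117] [-0.  -0.3 -1.1] [0.01 0.05 0.02] 41.1333
0.008 [0.4482 0.23   0.0079] [ 0.5  0.2 -1.2] [ 0.07  0.04 -0.02] 41.3833
```

View pics/q1.png

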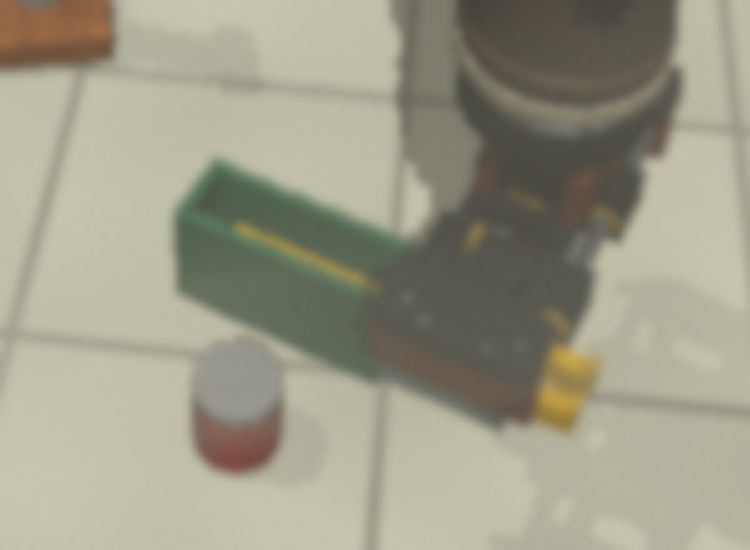

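View pics/q2.png

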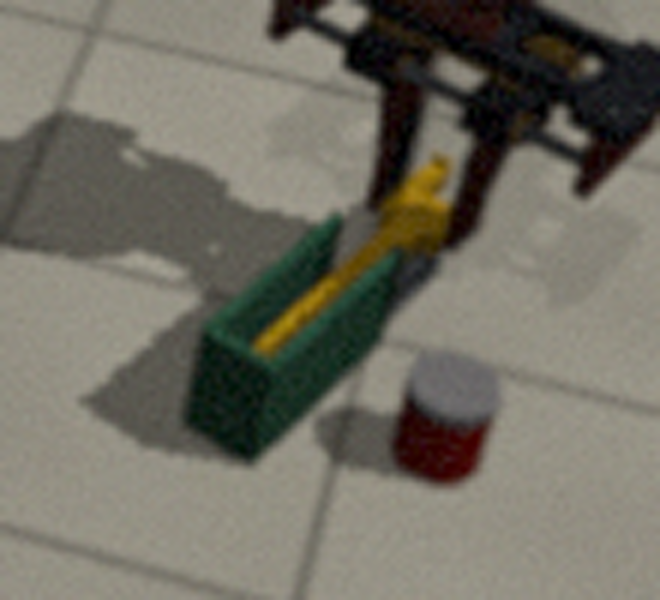

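The tail is in the trough and the head is over the tongue. I lower by feel to the floor, release and look.

```bash
python3 - <<'E' 2>/dev/null
from h import *
X=(.4482,.2300); z=.008
while z>-.003:
    z-=.001
    r.move_linear((*X,z),.03); s=r.sense(); print(round(z,4),np.round(s['position'],4),np.round(s['ft_force'],1),s['time_s'])
    if s['ft_force'][2]>3.5: break
if z>-.003:
    r.grip(0.55,60)
    s=r.sense();print(np.round(s['ft_force'],1))
    r.move_linear((*X,.12),.2)
    u=np.array([.929,-.370])
    r.goto((*(np.array(X)+u*.03),.22),down(1.192))
s,im=snap('wrist','s1');np.save('s1.npy',s,allow_pickle=True);print(s['position'],s['time_s'])
s,im=snap('scene','s2');save(im,'s2',(250,130,480,280),3.4)
E
```

```text
0.007 [0.4482 0.23   0.007 ] [ 0.3  0.5 -1.3] 41.7333
0.006 [0.4482 0.23   0.0059] [ 0.6 -0.4 -2. ] 41.9833
0.005 [0.4482 0.23   0.005 ] [ 0.8  0.3 -0.3] 42.2333
0.004 [0.4483 0.2301 0.0049] [-2.6 -1.5 11.2] 42.4833
[-0.6  0.4 -0.3]
[0.47598233 0.21855331 0.21914263] 44.2083
```

View pics/s1_raw.png

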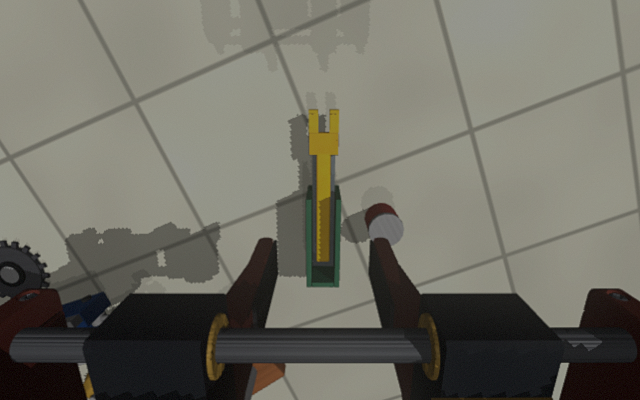

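View pics/s2.png

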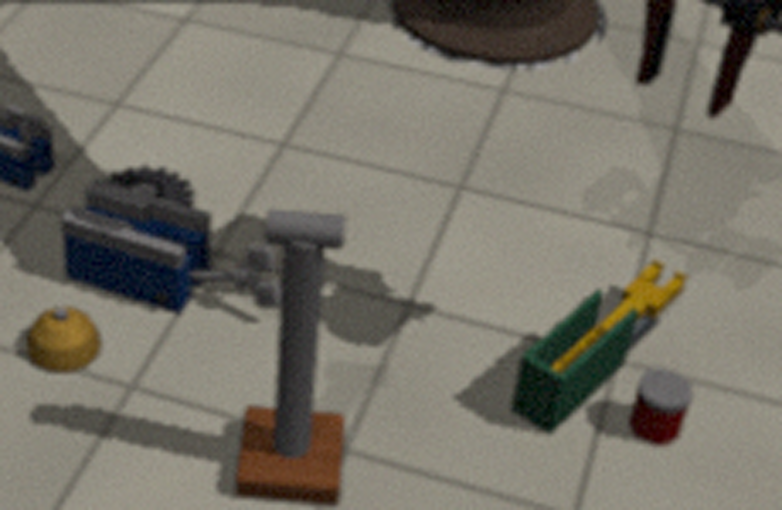

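```bash
python3 - <<'E' 2>/dev/null
from h import *
s=np.load('s1.npy',allow_pickle=True).item();c=Cam('wrist',s)
save(cv2.imread('pics/s1_raw.png')[:,:,::-1],'s1z',(280,90,370,300),3.6)
o=np.array([.5068,.2044]);ex=np.array([.929,-.370]);ey=np.array([.370,.929])
def rk(px,z): p=c.plane(px,z); d=p[:2]-o; return np.round([d@ex,d@ey],4)
print('tail',rk((323,263),.034),'shoulder',rk((323,154),.034),'prong',rk((324,110),.034),'endwall outer',rk((323,287),.06),'wall near',rk((323,187),.06))
E
```

```text
tail [0.0787 0.0024] shoulder [-0.0535  0.0023] prong [-0.0999  0.0034] endwall outer [0.0955 0.0025] wall near [-0.0234  0.0024]
```

View pics/s1z.png

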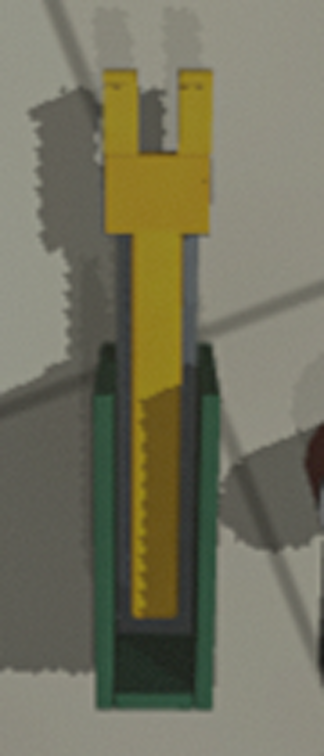

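```bash
python3 - <<'E' 2>/dev/null
from h import *
s=r.sense();print(s['ft_force'].round(1),s['time_s']); print(r.hand_in())
E
```

```text
[ 0.5 -0.  -0.3] 44.3083
the job is handed in; nothing more can be done
None
```

The job is done and handed in at 44.3 s; no verdict was reported.

**What I did**
- **Nut and eyebolt:** I loosened the wing nut about 2.85 rad with the eyebolt still upright, then pushed the eyebolt out.
- **Lever:** I lifted it by the tail, set it flat on the ledge and let go. I then took it by the head and laid it in the green rack.

**Last checks**
- **Lever in the rack:** the tail is at rack x ≈ 79 mm, about 11 mm from the end wall, and centred between the walls. The head is outside on the tongue and the lever lines up with the rack. The floor contact came at the height expected for lying flat.
- **Eyebolt:** about 1.2 rad, measured from the wrist image before the lift. The last scene picture still shows it lying over.
- **Bystanders:** the bell, sprocket, seat post and tin look unmoved in the last scene picture; I did not re-measure them.
- **Robot:** free of contact, with wrist forces below 1 N.

**What went wrong or disagreed**
- **Fingertip position:** the real fingertips end about 19 mm short of the reported TCP. My first grip closed above the nut and caught nothing. I found the offset in the pictures and corrected for it.
- **First tail grasp:** it was too low for setting the lever down, so I put the lever back in the jig and gripped it higher.
- **Rack position:** the rack sat about 2.5 mm to the side of my first estimate. I corrected for it before lowering the lever.

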